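Put the stoppers away in the storeroom crock

TASK

Put the storeroom's stoppers away: take the lid off the crock by its knob and set it down flat on the round cork trivet, then, holding the steel cup over the open crock, tip its corks in, and put every stray wooden-headed stopper lying on the bench in the crock too. Finish with the lid seated properly back on the crock and the empty cup standing upright on its square coaster. Do not drop the lid, and leave the other things on the bench as they are.

Things in the scene. Friction and masses are not known exactly. Their poses are not given: they have to be found in the camera images.
- crock: Round open white stoneware crock with a thin brown band round it, fixed to the bench. Origin: centre of its underside; z up. Outer diameter 180, inner diameter 164, height 92, inner floor 8 above the bench.
- lid: Loose round white stoneware lid, diameter 178, 380 g, wooden knob in the middle, starts on the crock. Origin: centre of the underside of its lip; z up. Lip diameter 152, z=0 to 8, drops into the crock's mouth; plate z=8 to 19, its underside rests on the rim (seated: origin 84 above the crock's). Knob neck diameter 18, z=18 to 34; knob head diameter 32, z=34 to 56.
- trivet: Round flat cork trivet, diameter 180, 6 thick, fixed. Origin: centre of its underside.
- coaster: Square flat dark wooden coaster, 110 x 110 x 6, fixed. Origin: centre of its underside. The cup starts on it.
- cup: Loose plain steel cup, open at the top, 75 tall, 200 g, with five corks in it. Origin: centre of its underside; z points out of its mouth. Straight round skirt, outer diameter 66, from z=0 to 46, then flaring to 80 at the rim. Inside it is a cone, diameter 43 at the floor (z=5) to 74 at the mouth.
- cup_mouth (a point): Centre of the cup's mouth, 75 above the cup's origin.
- cork1: Plain waxed cylindrical cork, diameter 21, 30 long, 10 g; starts in the cup. Origin: its centre; z along its length.
- cork2: Plain waxed cylindrical cork, diameter 21, 30 long, 10 g; starts in the cup. Origin: its centre; z along its length.
- cork3: Plain waxed cylindrical cork, diameter 21, 30 long, 10 g; starts in the cup. Origin: its centre; z along its length.
- cork4: Plain waxed cylindrical cork, diameter 21, 30 long, 10 g; starts in the cup. Origin: its centre; z along its length.
- cork5: Plain waxed cylindrical cork, diameter 21, 30 long, 10 g; starts in the cup. Origin: its centre; z along its length.
- stopper1: Stray bottle stopper lying on the bench, 62 long, 40 g: a square wooden head 30 x 30 and 30 long with a round cork shank, diameter 20, 32 long. Origin: centre of the head; x points along the shank (head from x=-15 to 15, shank to x=47). From two to four of the four are present.
- stopper2: Stray bottle stopper lying on the bench, 62 long, 40 g: a square wooden head 30 x 30 and 30 long with a round cork shank, diameter 20, 32 long. Origin: centre of the head; x points along the shank (head from x=-15 to 15, shank to x=47). From two to four of the four are present.
- stopper3: Stray bottle stopper lying on the bench, 62 long, 40 g: a square wooden head 30 x 30 and 30 long with a round cork shank, diameter 20, 32 long. Origin: centre of the head; x points along the shank (head from x=-15 to 15, shank to x=47). From two to four of the four are present.
- stopper4: Stray bottle stopper lying on the bench, 62 long, 40 g: a square wooden head 30 x 30 and 30 long with a round cork shank, diameter 20, 32 long. Origin: centre of the head; x points along the shank (head from x=-15 to 15, shank to x=47). From two to four of the four are present.
- minijar: Small amber glass jar, diameter 42, 55 tall, standing (bystander). Origin: centre of its underside.
- tin: Small closed steel tin, diameter 46, 45 tall, standing (bystander). Origin: centre of its underside.
- greenbottle: Full green bottle, diameter 74, 240 tall, standing (bystander). Origin: centre of its underside.

How it is judged:
On the way, in this order (a step that is already met when the one before it is completed fails the run):
1. the lid rests flat on the trivet, let go (horizontal distance between lid and trivet below 0.04 m and z of lid in the frame of trivet below 0.012 m and angle between lid's own z axis and vertical below 0.08 rad and contact force between the fingers and lid below 0.1 N and linear speed of lid below 0.03 m/s), for 0.2 s.
2. the cup, held in the fingers above the open crock, is tipped over by more than 70 degrees (angle between cup's own z axis and vertical above 1.22 rad and horizontal distance between cup_mouth and crock below 0.1 m and z of cup_mouth in the frame of crock above 0.05 m and contact force between the fingers and cup above 0.5 N), for 0.1 s.
At the end, for the whole second after the job is handed in: All five corks and every stray stopper are inside the crock, the lid is seated on the crock (centred within 9 mm, level, lip in the mouth, plate on the rim within 3 mm), the cup stands upright on its coaster (centre within 45 mm of the coaster's), everything released and at rest (horizontal distance between each of cork1, cork2, cork3, cork4, cork5, stopper1, stopper2, stopper3, stopper4 and crock below 0.082 m and z of cork1 in the frame of crock between 0 and 0.084 m and z of cork2 in the frame of crock between 0 and 0.084 m and z of cork3 in the frame of crock between 0 and 0.084 m and z of cork4 in the frame of crock between 0 and 0.084 m and z of cork5 in the frame of crock between 0 and 0.084 m and z of stopper1 in the frame of crock between 0 and 0.084 m and z of stopper2 in the frame of crock between 0 and 0.084 m and z of stopper3 in the frame of crock between 0 and 0.084 m and z of stopper4 in the frame of crock between 0 and 0.084 m and horizontal distance between lid and crock below 0.009 m and z of lid in the frame of crock between 0.081 and 0.087 m and angle between lid's own z axis and vertical below 0.04 rad and linear speed of each of lid, cup below 0.02 m/s and horizontal distance between cup and coaster below 0.045 m and z of cup in the frame of coaster below 0.01 m and angle between cup's own z axis and vertical below 0.08 rad); the robot touches nothing.
It fails at once if the lid is dropped (falls freely faster than 0.6 m/s) (linear speed of lid above 0.6 m/s and contact force between the fingers and lid below 0.1 N).
It fails at once if a bystander is pushed more than 40 mm or knocked over (distance of any of minijar, tin, greenbottle from where it was at the start of the episode above 0.04 m or angle between any of minijar, tin, greenbottle's own z axis and vertical above 0.5 rad).
Of stopper1, stopper2, stopper3, stopper4 only 2 to 4 are there at a start; the rules pass over those that are not, and their reading is None.
At some moment in a run one of stopper1, stopper2, stopper3, stopper4 may be knocked a few centimetres aside while the robot is not near it.
It also fails if it takes over 210 s, if anything falls off the work surface, if the arm or the gripper's body presses on something with over 40 N, if the wrist force passes 120 N, or if a joint passes its speed limit or range.

ROBOT

A 7-joint arm with a two-finger parallel gripper is mounted at the origin on the work surface. World frame = base frame: x ahead of the robot, y to its left, z up, the work surface at z = 0. Lengths are in m, angles in rad, forces in N, time in s.
With the tool pointing down it reaches from about 0.35 to 0.9 m from the base axis. Payload 8.1 kg.
Tool frame: the origin (TCP) lies on the centre line of the jaws, within the pads' length; the fingertips stand 11 mm ahead of it and the grasp point (between the pads) lies 8 mm behind it (arm.nose_length is the distance from the TCP to the fingertips, in m); z points along the fingers, y is the line along which they close (so a half turn about z gives the same grasp; the last joint's range is limited). The gripper opens to 92 mm and grips with 3 to 60 N. Pads are 19 mm wide; open, the fingers measure 130 mm over their backs; the gripper's body (75 mm by 190 mm) begins 47 mm behind the grasp point.
Start: joints at [1.22, 0.434, 0.025, 1.573, -0.012, 1.134, -0.075], TCP at [0.153, -0.606, 0.213] pointing down, gripper open.
Joint ranges: [-2.62, 2.62], [-0.44, 2.09], [-1.27, 1.32], [0.08, 2.57], [-1.32, 4.46], [0.12, 2], [-2.74, 2.74]. Speed limits (rad/s): [2.22, 2.22, 3.01, 3.01, 3.14, 3.14, 3.14].

INTERFACE

Orientations are given as a rotation vector (axis times angle).
In Python, from cell import arm gives the robot as it stands.
- The arm moves only by the tool jog_arm, never from a script. Its argument "moves" is a list of rows, each a list of 4 numbers: the shift along the tool's x, y, z in m, then the turn about the tool's z in rad. In form: [[tx, ty, tz, spin], ...]. A call has 1 to 20 rows; each row is the pose to reach, as a shift and turn from the pose commanded when the call began, along the tool's axes at that moment; what a row does not reach only later rows make up. A row lasts 1/8 s, in which the tool goes at most 62.5 mm and 10.7 degrees, less where a joint would pass 70% of its speed; a pose out of reach is approached as far as the arm can. A call with a gripper value outside its range is refused whole. "hand" is the finger opening in m, from 0 to 0.0918, set as the call begins (left out, the last holds). The fingers move at their own pace and stop on an object; "newtons" is the grip in N (left out, the last holds). Time passes only in rows, so rows that repeat a pose let the fingers close. It gives the time, the measured TCP pose, the force, the opening and the grip force at its end, in the units of the state.
- arm.observe(): the state, without advancing time (a new reading comes with each control period).
- arm.get_image(name): name is "scene" or "top" or "wrist"; returns a dict with "color" (400x640x3 uint8, red, green, blue), "z_map" (400x640 float32, m along the optical axis (not along the pixel's ray), 0 where there is no reading), "fx", "fy", "cx", "cy" (pixels), "k1" (the pictures are not rectified: a ray, as slopes to the right and down, at radius r is drawn at 1 + k1 r^2 times it, then the intrinsics apply), "rvec" (rotation vector, rad) and "tvec" (3), from world to camera coordinates, as OpenCV has them. Camera axes: x right, y down, z forward; pixel columns grow to the right and rows downward; lengths in m; the calibration is good to about 2 mm. A picture is of the moment at which its call begins.
- arm.sign_off(): hands the job in; it is judged then, once.
The state is a dict: "clock": time; "joints": joint angles; "dq": joint speeds; "joint_efforts": joint torques, N m; "position": TCP position; "ee_rot": TCP orientation; "force": force on the tool from outside, world axes, zero at the start; "ft_torque": the same for the moment, N m; "width": opening from 0.0 (shut) to 1.0 (fully open); "gripper_force": force on a finger pad.
Only numpy, scipy, OpenCV 4.12 (cv2) and the standard library are available. Lean on these libraries where they do the work, as an engineer would, in place of code of your own. Each camera call takes 0.05 s, during which the arm holds its last target. There are 200 camera calls.

## Working session

There is one attempt and no reset: what is moved stays moved. The work goes in short steps, Python scripts to look and compute and a tool call to move; the robot and the scene stay as the last step left them, time stands still between calls to the robot, and variables do not carry over. Pictures are saved under pics/ and viewed, at most 14 in all, crops included, and the job is handed in when it is done.

Besides the shell and the picture viewer there is one more tool, called as name([rows], argument=value, ...), one row to a line, values as JSON. jog_arm: Moves the arm, as the interface text tells. Its arguments: {"type":"object","properties":{"moves":{"type":"array"},"hand":{"type":"number"},"newtons":{"type":"number"}},"required":["moves"]}

```bash
mkdir -p pics; ls; cat > h.py <<'E'
import numpy as np, cv2, time
from cell import arm
from scipy.spatial.transform import Rotation as R
def grab(n,save=None):
    im=arm.get_image(n)
    if save: cv2.imwrite('pics/'+save,cv2.cvtColor(im['color'],cv2.COLOR_RGB2BGR))
    return im
def ray(im,uv):
    uv=np.atleast_2d(np.float64(uv))
    K=np.array([[im['fx'],0,im['cx']],[0,im['fy'],im['cy']],[0,0,1]])
    p=cv2.undistortPoints(uv.reshape(-1,1,2),K,np.array([im['k1'],0,0,0,0.])).reshape(-1,2)
    M=R.from_rotvec(im['rvec']).as_matrix()
    d=np.c_[p,np.ones(len(p))]@M
    o=-M.T@np.array(im['tvec'])
    return o,d
def onplane(im,uv,z):
    o,d=ray(im,uv); return o+d*((z-o[2])/d[:,2])[:,None]
def cloud(im):
    h,w=im['z_map'].shape
    u,v=np.meshgrid(np.arange(w),np.arange(h))
    o,d=ray(im,np.c_[u.ravel(),v.ravel()])
    P=o+d*im['z_map'].ravel()[:,None]; P[im['z_map'].ravel()==0]=np.nan
    return P.reshape(h,w,3)
E
python3 - <<'E'
from h import *
for n in('top','scene'):
    im=grab(n,n+'0.png'); print(n,im['fx'],im['k1'],im['tvec'],ray(im,[[320,200]])) 
    P=cloud(im); np.save(n+'0.npy',P)
s=arm.observe(); print(s,arm.nose_length)
E
```

```text
pics
top 375.47026676012086 0.012018075348783573 [-0.07863314  0.50921865  0.93745602] (array([ 0.43872379, -0.05889443,  0.97383955]), array([[ 0.06653882,  0.00110825, -0.9979138 ]]))
scene 498.0062042053118 -0.05001680966452609 [-0.44696135 -0.11570218  1.51977025] (array([ 0.92068894, -0.86603163,  0.96186493]), array([[-0.31459662,  0.66103277, -0.68148812]]))
{'clock': 0.1, 'joints': array([ 1.22040398,  0.43512577,  0.02495801,  1.57399111, -0.01160226,
        1.13398825, -0.07509175]), 'dq': array([ 0.00013988, -0.0022785 ,  0.00074241, -0.00383305, -0.00149663,
        0.00013886,  0.00214502]), 'joint_efforts': array([ 3.35029450e-03, -6.69123960e+01,  9.88459401e-01, -3.15141749e+01,
       -6.03342941e-02,  3.75350390e-02,  7.43967780e-05]), 'position': array([ 0.15313347, -0.60546922,  0.21224618]), 'ee_rot': array([-3.11619297e+00, -3.87996415e-01,  4.45004223e-04]), 'force': array([-0.07343824, -0.0193026 ,  0.33643871]), 'ft_torque': array([ 0.01346772, -0.00830156, -0.05943976]), 'gripper_force': 0.0, 'width': 0.9986403516882483} 0.011
```

View pics/top0.png

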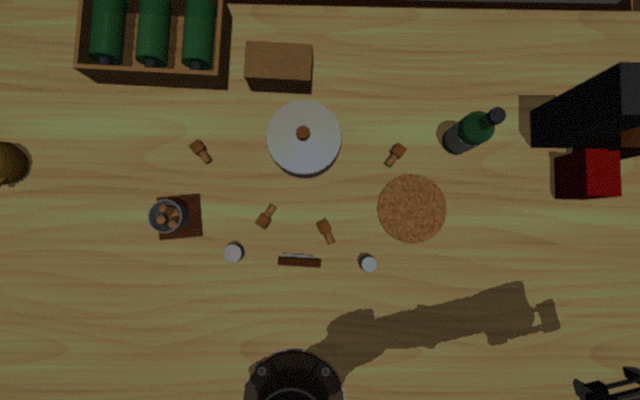

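View pics/scene0.png

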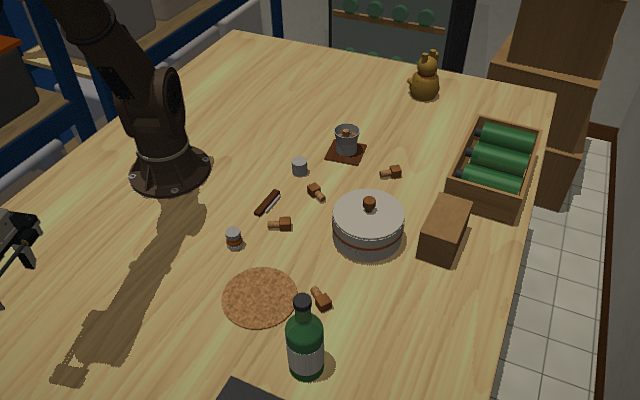

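The top view shows the lid at (304,138), trivet (412,208) and cup on its coaster at (167,215). The four stoppers are at (201,151), (266,216), (326,231) and (396,154), the tin at (233,253), the minijar at (368,263) and the bottle at (478,128). The scene view agrees with this. Next I'll measure positions from depth and colour masks.

```bash
cat >> h.py <<'E'
def stoppers(im,P,show=True):
    """wood heads+shanks: low blobs (8<z<40mm) in the work area -> list of dict"""
    z=P[...,2]; m=((z>.010)&(z<.045)&(P[...,0]>.2)&(P[...,0]<.8)&(abs(P[...,1])<.45)).astype(np.uint8)
    n,l,st,c=cv2.connectedComponentsWithStats(m)
    out=[]
    for i in range(1,n):
        if st[i,4]<40: continue
        q=P[l==i]; xy=q[:,:2]; mu=xy.mean(0); ev,V=np.linalg.eigh(np.cov((xy-mu).T))
        hi=np.nanpercentile(q[:,2],90)
        col=im['color'][l==i].mean(0)
        a=V[:,1]; s=(xy-mu)@a; t=(xy-mu)@V[:,0]
        w1=np.ptp(t[s>np.percentile(s,60)]);w0=np.ptp(t[s<np.percentile(s,40)])
        if w1>w0: a=-a; s=-s   # a points to the narrow end (shank)
        ext=np.percentile(s,[1,99])
        out.append(dict(px=c[i].round(),n=st[i,4],cen=mu.round(3),ax=np.degrees(np.arctan2(a[1],a[0])).round(),L=np.ptp(ext).round(3),w=(round(w0,3),round(w1,3)),hi=hi.round(3),head=(mu+a*(ext[0]+.015)).round(3),col=col.round()))
    return out
E
python3 - <<'E'
from h import *
im=grab('top'); P=cloud(im)
for s in stoppers(im,P): print(s)
z=P[...,2]
def circ(name,box,lo,hi):
    x0,x1,y0,y1=box; m=np.zeros(z.shape,np.uint8); m[y0:y1,x0:x1]=((z>lo)&(z<hi))[y0:y1,x0:x1]
    c=max(cv2.findContours(m,0,cv2.CHAIN_APPROX_NONE)[0],key=cv2.contourArea)
    (u,v),r=cv2.minEnclosingCircle(c); zz=np.nanmedian(z[m>0]); e=cv2.fitEllipse(c)
    Q=onplane(im,c.reshape(-1,2).astype(float),zz)
    (X,Y),rr=cv2.minEnclosingCircle(Q[:,:2].astype(np.float32)); E=cv2.fitEllipse(Q[:,:2].astype(np.float32))
    print(name,zz.round(4),'enc',round(X,4),round(Y,4),round(rr*2,4),'ell',np.round(E[0],4),np.round(E[1],4))
circ('lid',(255,355,90,190),.095,.112)
circ('knob',(280,330,110,160),.13,.15)
circ('cup',(140,200,190,240),.072,.1)
circ('cupall',(140,200,190,240),.03,.12)
circ('tin',(215,250,235,270),.035,.055)
circ('jar',(350,390,245,285),.04,.065)
circ('bottle',(430,510,100,160),.2,.27)
circ('box',(235,320,35,100),.03,.2)
print('cup z',np.nanpercentile(z[200:232,150:185],[50,90,99]))
# trivet by colour
hsv=cv2.cvtColor(im['color'],cv2.COLOR_RGB2HSV); print(hsv[208,412],hsv[208,350],hsv[225,190],np.nanmedian(z[195:220,400:425]),np.nanmedian(z[300:320,100:200]))
for nm,b,ref in(('trivet',(365,455,165,250),hsv[195:220,400:425].reshape(-1,3)),('coaster',(150,210,185,245),hsv[225:233,185:197].reshape(-1,3))):
    med=np.median(ref,0); x0,x1,y0,y1=b; sub=hsv[y0:y1,x0:x1].astype(float)
    m=((abs(sub[...,0]-med[0])<5)&(abs(sub[...,1]-med[1])<45)&(abs(sub[...,2]-med[2])<40)).astype(np.uint8)
    m=cv2.morphologyEx(m,cv2.MORPH_CLOSE,np.ones((5,5)));m=cv2.morphologyEx(m,cv2.MORPH_OPEN,np.ones((5,5)))
    c=max(cv2.findContours(m,0,cv2.CHAIN_APPROX_NONE)[0],key=cv2.contourArea).reshape(-1,2)+[x0,y0]
    Q=onplane(im,c.astype(float),.006)[:,:2].astype(np.float32); print(nm,med,cv2.minAreaRect(Q),cv2.fitEllipse(Q))
w=grab('wrist','w0.png')
print('Rtool',R.from_rotvec(arm.observe()['ee_rot']).as_matrix().round(3))
E
```

```text
{'px': array([176.,  84.]), 'n': np.int32(508), 'cen': array([0.795, 0.315]), 'ax': np.float64(89.0), 'L': np.float64(0.258), 'w': (np.float64(0.009), np.float64(0.003)), 'hi': np.float64(0.042), 'head': array([0.792, 0.204]), 'col': array([34., 24., 13.])}
{'px': array([281.,  89.]), 'n': np.int32(294), 'cen': array([0.787, 0.048]), 'ax': np.float64(-92.0), 'L': np.float64(0.156), 'w': (np.float64(0.003), np.float64(0.004)), 'hi': np.float64(0.041), 'head': array([0.789, 0.111]), 'col': array([30., 21., 11.])}
{'px': array([449., 144.]), 'n': np.int32(134), 'cen': array([ 0.65 , -0.385]), 'ax': np.float64(-149.0), 'L': np.float64(0.07), 'w': (np.float64(0.031), np.float64(0.03)), 'hi': np.float64(0.043), 'head': array([ 0.667, -0.374]), 'col': array([29., 32., 24.])}
{'px': array([200., 150.]), 'n': np.int32(270), 'cen': array([0.624, 0.248]), 'ax': np.float64(-142.0), 'L': np.float64(0.061), 'w': (np.float64(0.031), np.float64(0.019)), 'hi': np.float64(0.032), 'head': array([0.635, 0.256]), 'col': array([81., 55., 30.])}
{'px': array([395., 154.]), 'n': np.int32(249), 'cen': array(
[... 2862 characters left out ...]
0.1285 0.1898]
cup z [0.05938062 0.07804915 0.08343859]
[ 16 153 105] [ 25  98 120] [  9 149  48] 0.006284695001664009 0.0003092776614719295
trivet [ 15. 150. 104.] ((0.4828886389732361, -0.2902831733226776), (0.18873223662376404, 0.23185202479362488), 0.37014228105545044) ((0.4949072599411011, -0.2932378351688385), (0.20043949782848358, 0.22517944872379303), 168.12612915039062)
coaster [ 11. 180.  51.] ((0.4562412202358246, 0.3005707859992981), (0.10671982914209366, 0.10466287285089493), 5.914880275726318) ((0.45327484607696533, 0.29940924048423767), (0.10769101977348328, 0.12501311302185059), 19.643516540527344)
Rtool [[ 0.969  0.245 -0.   ]
 [ 0.245 -0.969  0.001]
 [-0.    -0.001 -1.   ]]
```

View pics/w0.png

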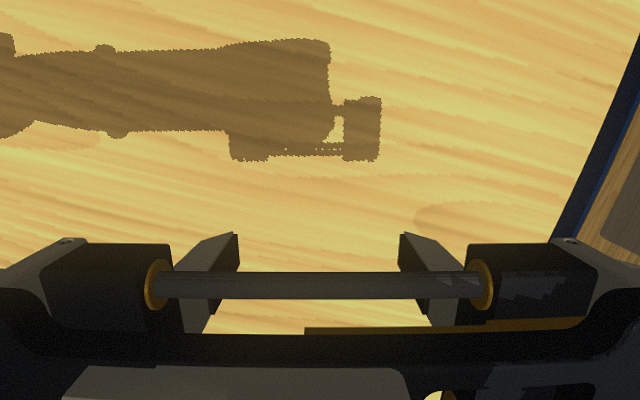

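The wrist view shows the open fingers with flush flat pads, at about (215,270) and (420,270), with nothing between them. I'll move over the knob and pin down the trivet.

jog_arm([
  [0.624,-0.449,0,0],
  [0.624,-0.449,0,0],
  [0.624,-0.449,0,0],
  [0.624,-0.449,0,0],
  [0.624,-0.449,0,0],
  [0.624,-0.449,0,0],
  [0.624,-0.449,0,0],
  [0.624,-0.449,0,0],
  [0.624,-0.449,0,0],
  [0.624,-0.449,0,0],
  [0.624,-0.449,0,0],
  [0.624,-0.449,0,0],
  [0.624,-0.449,0,0],
  [0.624,-0.449,0,0],
  [0.624,-0.449,0,0],
  [0.624,-0.449,0,0],
], hand=0.0918)

```text
clock: 2.2
position: [0.6475, -0.0198, 0.2132]
ee_rot: [3.117, 0.384, -0.0]
force: [-0.1, -0.6, 0.1]
width: 1.0
gripper_force: 0.0
```

```bash
python3 - <<'E'
from h import *
s=arm.observe(); print(s['clock'],s['position'],s['force'],R.from_rotvec(s['ee_rot']).as_matrix().round(3))
w=grab('wrist','w1.png')
P=np.load('top0.npy'); z=P[...,2]
m=((z>.0035)&(z<.009)).astype(np.uint8); m[:,:365]=0;m[:,460:]=0;m[:165]=0;m[250:]=0
m=cv2.morphologyEx(m,cv2.MORPH_OPEN,np.ones((3,3)))
c=max(cv2.findContours(m,0,cv2.CHAIN_APPROX_NONE)[0],key=cv2.contourArea)
im=dict(grab('top'))
Q=onplane(im,c.reshape(-1,2).astype(float),.006)[:,:2].astype(np.float32)
print(cv2.minEnclosingCircle(Q),cv2.fitEllipse(Q), onplane(im,[[411.7,208.5]],.006))
E
```

```text
2.2 [ 0.64748437 -0.01981201  0.21317256] [-0.09585668 -0.59428674  0.11591231] [[ 0.97   0.243 -0.   ]
 [ 0.243 -0.97  -0.001]
 [-0.     0.001 -1.   ]]
((0.4851371943950653, -0.29520055651664734), 0.09091553092002869) ((0.4847646653652191, -0.29871687293052673), (0.164035826921463, 0.16930368542671204), 22.78070831298828) [[ 0.4848502  -0.29523049  0.006     ]]
```

jog_arm([
  [0,-0.0025,0.04,0],
  [0,-0.0025,0.07,0],
  [0,-0.0025,0.085,0],
  [0,-0.0025,0.092,0],
  [0,-0.0025,0.092,0],
])

```text
clock: 2.92
position: [0.6478, -0.0153, 0.1214]
ee_rot: [3.118, 0.388, 0.001]
force: [0.0, -0.3, 0.8]
width: 1.001
gripper_force: 0.0
```

jog_arm([
  [0,0,0,0],
  [0,0,0,0],
  [0,0,0,0],
  [0,0,0,0],
  [0,0,0,0],
  [0,0,-0.005,0],
  [0,0,-0.02,0],
  [0,0,-0.04,0],
  [0,0,-0.04,0],
], hand=0.02, newtons=35)

```text
clock: 4.05
position: [0.649, -0.015, 0.1635]
ee_rot: [3.117, 0.388, 0.007]
force: [0.4, 0.2, 0.0]
width: 0.221
gripper_force: 0.0
```

```bash
python3 - <<'E'
from h import *
w=grab('wrist','w2.png'); print(arm.observe()['width'])
im=grab('top'); P=cloud(im); np.save('t1.npy',P)
E
```

```text
0.22010146742720066
```

View pics/w2.png

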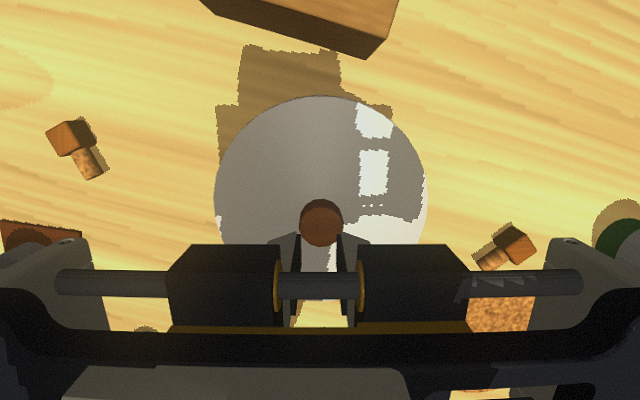

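The view shows the fingers at (320,250) shut on nothing. The knob sits at (321,222) with the lid still on the crock. I'll locate the knob from here.

```bash
python3 - <<'E'
from h import *
w=grab('wrist'); P=cloud(w)
m=P[212:232,308:334].reshape(-1,3); m=m[(m[:,2]>.12)&(m[:,2]<.16)]
print('knob',np.nanmean(m,0),np.ptp(m,0), P[140:240:20,250,:])
z=P[...,2]; k=(z>.095)&(z<.112); c=max(cv2.findContours(k.astype(np.uint8),0,cv2.CHAIN_APPROX_NONE)[0],key=cv2.contourArea).reshape(-1,2)
top=c[(c[:,1]<200)]; Q=onplane(w,top.astype(float),.103)[:,:2]
A=np.c_[2*Q,np.ones(len(Q))]; s=np.linalg.lstsq(A,(Q**2).sum(1),rcond=None)[0]; print('lid',s[:2],np.sqrt(s[2]+s[:2]@s[:2]))
print(arm.observe()['position'])
E
```

```text
knob [ 0.65071684 -0.01524958  0.14019546] [0.01758823 0.01983593 0.00377629] [[0.68676655 0.04906894 0.0995184 ]
 [0.67184247 0.04603431 0.10039544]
 [0.65606276 0.04319942 0.09974181]
 [0.63968255 0.04022498 0.09933709]
 [0.62309749 0.03697624 0.10014611]]
lid [ 0.66347687 -0.0121792 ] 0.07421395565279726
[ 0.64726466 -0.01526432  0.16069903]
```

The knob is right under the fingers, so they were just slow to close. I'll retry with a longer closing time.

jog_arm([
  [0.001,0,0,0],
  [0.001,0,0,0],
  [0.001,0,0,0],
  [0.001,0,0,0],
  [0.001,0,0,0],
  [0.001,0,0,0],
  [0.001,0,0.02,0],
  [0.001,0,0.041,0],
  [0.001,0,0.041,0],
], hand=0.07)

```text
clock: 5.32
position: [0.6473, -0.0151, 0.1184]
ee_rot: [-3.117, -0.388, 0.005]
force: [0.1, 0.3, 0.6]
width: 0.762
gripper_force: 0.0
```

jog_arm([
  [0,0,0,0],
  [0,0,0,0],
  [0,0,0,0],
  [0,0,0,0],
  [0,0,0,0],
  [0,0,0,0],
  [0,0,0,0],
  [0,0,0,0],
  [0,0,0,0],
  [0,0,0,0],
], hand=0.02, newtons=40)

```text
clock: 6.58
position: [0.6488, -0.0154, 0.1202]
ee_rot: [3.117, 0.387, 0.001]
force: [0.7, -3.4, 6.0]
width: 0.333
gripper_force: 40.0
```

jog_arm([
  [0,0,-0.005,0],
  [0,0,-0.02,0],
  [0,0,-0.04,0],
  [0,0,-0.06,0],
  [-0.02,0.02,-0.06,0],
  [-0.06,0.06,-0.06,0],
  [-0.1,0.1,-0.06,0],
  [-0.14,0.14,-0.06,0],
  [-0.175,0.178,-0.055,0],
  [-0.205,0.21,-0.04,0],
  [-0.222,0.227,-0.02,0],
  [-0.227,0.232,0.01,0],
  [-0.227,0.232,0.03,0],
  [-0.227,0.232,0.05,0],
  [-0.227,0.232,0.06,0],
  [-0.227,0.232,0.065,0],
])

```text
clock: 8.57
position: [0.4855, -0.2953, 0.0549]
ee_rot: [-3.117, -0.389, 0.0]
force: [0.1, 0.5, -4.2]
width: 0.333
gripper_force: 40.0
```

jog_arm([
  [0,0,0.004,0],
  [0,0,0.008,0],
  [0,0,0.011,0],
  [0,0,0.0125,0],
  [0,0,0.0135,0],
  [0,0,0.0135,0],
])

```text
clock: 9.32
position: [0.4853, -0.2955, 0.0419]
ee_rot: [3.117, 0.388, 0.0]
force: [-2.2, 1.4, 3.8]
width: 0.329
gripper_force: 40.0
```

Force z went from −4 to +3.8 N, so the lid is resting on the trivet. I'll release and rise.

jog_arm([
  [0,0,0,0],
  [0,0,0,0],
  [0,0,0,0],
  [0,0,0,0],
  [0,0,0,0],
  [0,0,0,0],
  [0,0,-0.02,0],
  [0,0,-0.05,0],
  [0,0,-0.1,0],
  [0,0,-0.16,0],
  [0,0,-0.16,0],
], hand=0.0918)

```text
clock: 10.7
position: [0.4881, -0.2968, 0.2064]
ee_rot: [3.112, 0.387, 0.012]
force: [0.1, 0.1, -1.2]
width: 1.002
gripper_force: 0.0
```

```bash
python3 - <<'E'
from h import *
im=grab('top'); P=cloud(im);z=P[...,2]
m=((z>.02)&(z<.033)).astype(np.uint8); m[:,:360]=0;m[:165]=0;m[260:]=0;m[:,460:]=0
q=P[m>0]; print('lid plate',len(q),np.nanmean(q,0), np.ptp(q,0)); 
A=np.c_[q[:,:2]-q[:,:2].mean(0),np.ones(len(q))];print('slope',np.linalg.lstsq(A,q[:,2],rcond=None)[0])
# crock rim ring
m=((z>.082)&(z<.1)).astype(np.uint8); m[:,:240]=0;m[:,370:]=0;m[:80]=0;m[200:]=0
c=max(cv2.findContours(m,0,cv2.CHAIN_APPROX_NONE)[0],key=cv2.contourArea).reshape(-1,2)
Q=onplane(im,c.astype(float),.092)[:,:2].astype(np.float32); print('crock',cv2.minEnclosingCircle(Q),cv2.fitEllipse(Q))
q=P[195:236,145:195].reshape(-1,3); q=q[q[:,2]>.074]; print('cup rim', q[:,:2].min(0),q[:,:2].max(0),np.percentile(q[:,2],[50,95,100]))
s=arm.observe();print(s['position'],R.from_rotvec(s['ee_rot']).as_matrix().round(3),s['joints'].round(2))
E
```

```text
lid plate 1693 [ 0.479488   -0.27044059  0.02237487] [0.23984123 0.21012603 0.0105656 ]
slope [-0.0011585   0.00665026  0.02237487]
crock ((0.6481443643569946, -0.016890794038772583), 0.09007242321968079) ((0.6482818126678467, -0.017051106318831444), (0.17648039758205414, 0.1780930906534195), 107.91559600830078)
cup rim [0.41496178 0.27010915] [0.49512602 0.34924358] [0.08017334 0.08382754 0.08565636]
[ 0.48654095 -0.29613118  0.20363517] [[ 0.969  0.245  0.004]
 [ 0.245 -0.969 -0.002]
 [ 0.003  0.003 -1.   ]] [ 0.61  0.36 -0.21  1.71  0.08  1.07 -0.95]
```

jog_arm([
  [0.118,-0.595,0,-1.85],
  [0.118,-0.595,0,-1.85],
  [0.118,-0.595,0,-1.85],
  [0.118,-0.595,0,-1.85],
  [0.118,-0.595,0,-1.85],
  [0.118,-0.595,0,-1.85],
  [0.118,-0.595,0,-1.85],
  [0.118,-0.595,0,-1.85],
  [0.118,-0.595,0,-1.85],
  [0.118,-0.595,0,-1.85],
  [0.118,-0.595,0,-1.85],
  [0.118,-0.595,0,-1.85],
  [0.118,-0.595,0,-1.85],
  [0.118,-0.595,0,-1.85],
])

```text
clock: 12.5
position: [0.4543, 0.3089, 0.2013]
ee_rot: [1.569, 2.721, -0.001]
force: [-0.2, -0.4, -0.5]
width: 0.999
gripper_force: 0.0
```

```bash
python3 - <<'E'
from h import *
s=arm.observe();print(s['clock'],s['position'],R.from_rotvec(s['ee_rot']).as_matrix().round(3),s['joints'].round(2))
w=grab('wrist','w3.png'); P=cloud(w)
q=P.reshape(-1,3); q=q[(q[:,2]>.07)&(q[:,2]<.1)&(abs(q[:,0]-.455)<.07)&(abs(q[:,1]-.31)<.07)]; print(len(q),q[:,:2].min(0),q[:,:2].max(0),np.percentile(q[:,2],[50,95,100]))
E
```

```text
12.5 [0.45425261 0.30894725 0.20132716] [[-0.501  0.866  0.   ]
 [ 0.866  0.501 -0.001]
 [-0.001 -0.    -1.   ]] [-0.12  0.44 -0.79  1.73  0.34  1.12 -0.49]
1676 [0.41515212 0.26935451] [0.49406265 0.34841794] [0.07780486 0.08163646 0.08279831]
```

View pics/w3.png

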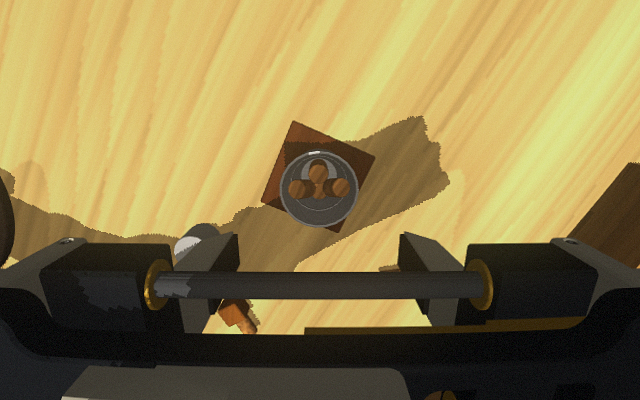

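The cup is centred at (319,188), midway between the fingers and within 1 mm of the TCP line, with the corks not above the rim. I'll grip the rim across its widest diameter so the cup can swing on the pads. The crock's edge will tip it.

jog_arm([
  [0,0,0.06,0],
  [0,0,0.1,0],
  [0,0,0.115,0],
  [0,0,0.122,0],
  [0,0,0.122,0],
  [0,0,0.122,0],
])

```text
clock: 13.3
position: [0.4545, 0.3109, 0.0807]
ee_rot: [1.566, 2.722, 0.003]
force: [-0.1, -0.1, 0.5]
width: 0.999
gripper_force: 0.0
```

jog_arm([
  [0,0,0,0],
  [0,0,0,0],
  [0,0,0,0],
  [0,0,0,0],
  [0,0,0,0],
  [0,0,0,0],
  [0,0,-0.01,0],
  [0,0,-0.03,0],
  [0,0,-0.05,0],
  [0,0,-0.05,0],
], hand=0.06, newtons=15)

```text
clock: 14.55
position: [0.4546, 0.3111, 0.1312]
ee_rot: [1.566, 2.722, 0.005]
force: [0.6, 0.2, -0.2]
width: 0.655
gripper_force: 0.0
```

```bash
python3 - <<'E'
from h import *
s=arm.observe();print(s['clock'],s['position'],s['force'],s['width'],s['gripper_force'])
w=grab('scene','s4.png'); cv2.imwrite('pics/s4c.png',cv2.resize(cv2.imread('pics/s4.png')[60:260,200:440],None,fx=2.5,fy=2.5))
E
```

```text
14.55 [0.45461682 0.31114435 0.13123848] [ 0.57793161  0.2046691  -0.19899311] 0.6550961888192384 0.0
```

View pics/s4c.png

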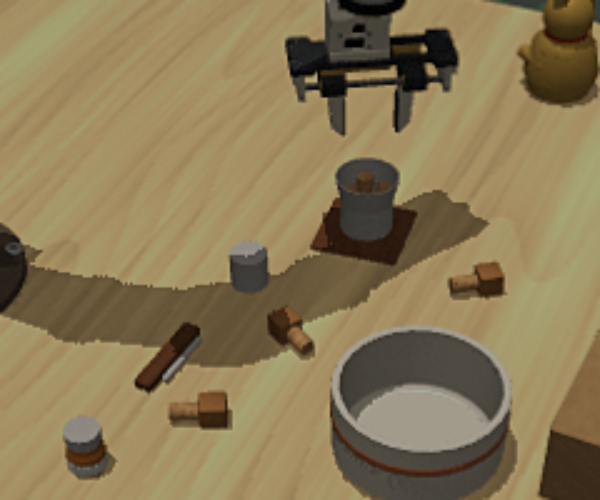

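The cup stayed standing on its coaster at crop (367,200) and the fingers above it are empty. I'll repeat, checking the grip before lifting.

jog_arm([
  [0,0,0,0],
  [0,0,0,0],
  [0,0,0,0],
  [0,0,0,0],
  [0,0,0,0],
  [0,0,0,0],
  [0,0,0,0],
  [0,0,0,0],
  [-0.001,0.001,0.03,0],
  [-0.001,0.001,0.052,0],
  [-0.001,0.001,0.055,0],
  [-0.001,0.001,0.055,0],
  [-0.001,0.001,0.055,0],
], hand=0.0918)

```text
clock: 16.23
position: [0.4557, 0.3104, 0.0754]
ee_rot: [1.566, 2.723, 0.002]
force: [0.4, 0.4, 0.1]
width: 1.004
gripper_force: 0.0
```

jog_arm([
  [0,0,0,0],
  [0,0,0,0],
  [0,0,0,0],
  [0,0,0,0],
  [0,0,0,0],
  [0,0,0,0],
  [0,0,0,0],
  [0,0,0,0],
], hand=0.06, newtons=15)

```text
clock: 17.23
position: [0.4552, 0.3099, 0.0744]
ee_rot: [-1.566, -2.723, 0.0]
force: [-0.8, -0.0, -0.3]
width: 0.653
gripper_force: 0.0
```

```bash
python3 - <<'E'
from h import *
grab('scene','s5.png'); cv2.imwrite('pics/s5c.png',cv2.resize(cv2.imread('pics/s5.png')[80:180,290:410],None,fx=5,fy=5))
s=arm.observe();print(s['position'],s['width'],s['force'])
E
```

```text
[0.45519807 0.30985338 0.07438921] 0.6522149887037721 [ 0.47332067  0.37793053 -0.17164654]
```

View pics/s5c.png

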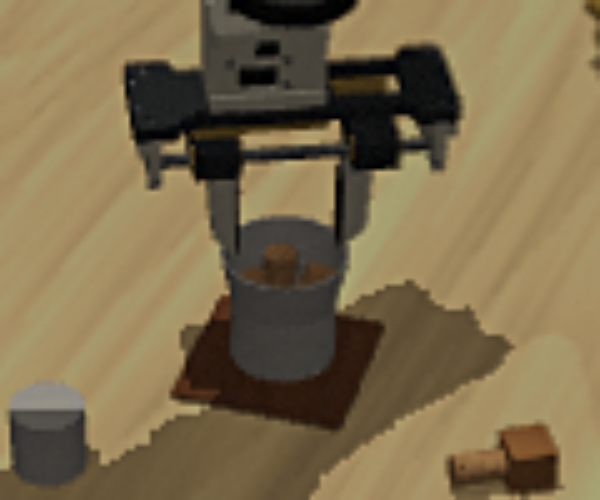

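```bash
cat >> h.py <<'E'
def proj(im,P):
    K=np.array([[im['fx'],0,im['cx']],[0,im['fy'],im['cy']],[0,0,1]])
    return cv2.projectPoints(np.float64(P).reshape(-1,1,3),np.array(im['rvec'],float),np.array(im['tvec'],float),K,np.array([im['k1'],0,0,0,0.]))[0].reshape(-1,2)
E
python3 - <<'E'
from h import *
s=arm.observe(); M=R.from_rotvec(s['ee_rot']).as_matrix(); p=s['position']
w=grab('wrist','w5.png'); sc=grab('scene')
C=np.array([[x,y,.011] for x in(-.0095,.0095) for y in(-.03,.03)])
Q=p+C@M.T
print(Q.round(3),proj(w,Q).round(0),(proj(sc,Q)-[290,80])*5)
print('cup rim in scene crop',(proj(sc,[[.4546,.309,.081],[.4546,.309,.006]])-[290,80])*5)
P=cloud(w); q=P.reshape(-1,3); q=q[(q[:,2]>.073)&(q[:,2]<.1)]; print(len(q),q[:,:2].min(0),q[:,:2].max(0))
t=grab('top');P=cloud(t)[190:240,140:200]; q=P[(P[...,2]>.074)&(P[...,2]<.086)];print(q[:,:2].min(0),q[:,:2].max(0))
E
```

```text
[[0.434 0.287 0.063]
 [0.486 0.317 0.063]
 [0.424 0.303 0.063]
 [0.476 0.333 0.063]] [[273. 247.]
 [364. 247.]
 [272. 220.]
 [365. 220.]] [[235.75006892 281.67612509]
 [332.87284395 275.2045913 ]
 [232.07505182 263.70787347]
 [328.33584837 257.3328897 ]]
cup rim in scene crop [[281.54074699 246.24175039]
 [278.77268076 344.68274036]]
1862 [0.4097565 0.2700713] [0.49151806 0.34849269]
[0.42705642 0.27048079] [0.49513296 0.34062981]
```

View pics/w5.png

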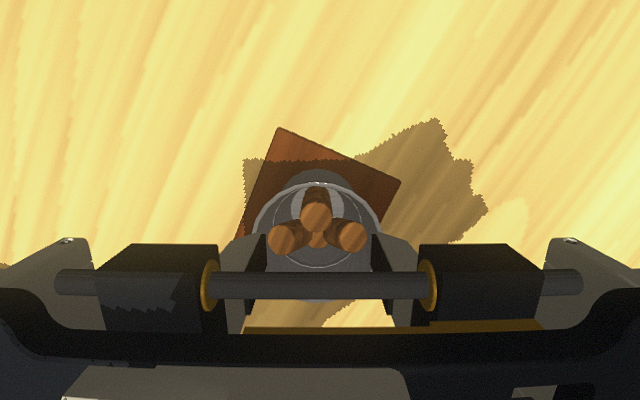

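The wrist view shows the corks at (315,215), (282,238) and (350,236), with the pads apparently level with the rim or above it. I'll check the real fingertip height from depth.

```bash
python3 - <<'E'
from h import *
s=arm.observe(); M=R.from_rotvec(s['ee_rot']).as_matrix(); p=s['position']
for n in('scene','wrist'):
    im=grab(n); P=cloud(im); L=(P-p)@M   # tool frame
    L=L.reshape(-1,3); col=im['color'].reshape(-1,3)
    k=(abs(L[:,0])<.03)&(abs(L[:,1])<.07)&(L[:,2]>-.06)&(L[:,2]<.03)
    q=L[k]
    print(n,k.sum())
    for z0 in np.arange(-.06,.03,.01):
        b=q[(q[:,2]>=z0)&(q[:,2]<z0+.01)]
        if len(b)>3: print(round(z0,2),len(b),'x',np.percentile(b[:,0],[2,98]).round(3),'y',np.histogram(b[:,1],np.arange(-.07,.071,.01))[0])
E
```

```text
scene 441
-0.06 40 x [-0.014  0.006] y [ 0  0  9  9  0  0  0  0  0  0 11 10  1  0]
-0.05 40 x [-0.014  0.004] y [ 0  0  7 10  0  0  0  0  0  0 15  8  0  0]
-0.04 38 x [-0.014  0.001] y [ 0  0  9 10  0  0  0  0  0  0 11  8  0  0]
-0.03 27 x [-0.017  0.   ] y [ 0  0  3  9  0  0  0  0  0  0 11  4  0  0]
-0.02 17 x [-0.014 -0.001] y [0 0 0 7 0 0 0 0 0 0 9 1 0 0]
-0.01 37 x [-0.03   0.029] y [ 0  0  0 11  5  1  1  0  1 11  7  0  0  0]
0.0 107 x [-0.028  0.029] y [ 0  0  0  8 17 12 15 12 11 19 13  0  0  0]
0.01 88 x [-0.028  0.028] y [ 0  0  0  5 17 11  8  6 15 20  6  0  0  0]
0.02 47 x [-0.029  0.028] y [ 0  0  0  5 13  3  7  4  8  6  1  0  0  0]
wrist 9628
-0.06 715 x [-0.008  0.013] y [  0   0  54 294   1   0   0   0   0  66 250  50   0   0]
-0.05 856 x [0.005 0.012] y [  0   0 142 282   4   0   0   0   0  70 236 122   0   0]
-0.04 806 x [-0.001  0.012] y [  0   0 126 272   5   0   0   0   0  88 194 121   0   0]
-0.03 655 x [-0.007  0.012] y [  0   0  69 256   9   0   0   0   0  80 184  57   0   0]
-0.02 257 x [-0.008  0.012] y [  0   0   0 131   1   0   0   0   0  27  98   0   0   0]
-0.01 655 x [-0.019  0.03 ] y [  0   0   0 228  90   0   0   0   4 135 198   0   0   0]
0.0 3027 x [-0.023  0.023] y [  0   0   0 257 531 290 479 357 348 531 234   0   0   0]
0.01 1593 x [-0.029  0.024] y [  0   0   0 191 264 256  93 138 237 318  96   0   0   0]
0.02 1064 x [-0.03   0.025] y [  0   0   0  50 100 202 185 201 201 125   0   0   0   0]
```

Depth shows the fingertips ending about 10 mm above the TCP instead of 11 mm below it, so they passed over the rim. I'll open, go 22 mm lower and close again.

jog_arm([
  [0,0,0,0],
  [0,0,0,0],
  [0,0,0,0],
  [0,0,0,0],
  [0,0,0,0],
  [0,0,0,0],
  [0,0,0.005,0],
  [0,0,0.01,0],
  [0,0,0.015,0],
  [0,0,0.02,0],
  [0,0,0.022,0],
  [0,0,0.022,0],
], hand=0.0918)

```text
clock: 19.02
position: [0.4551, 0.3098, 0.0523]
ee_rot: [-1.566, -2.723, 0.0]
force: [0.6, 0.5, 0.2]
width: 1.0
gripper_force: 0.0
```

jog_arm([
  [0,0,0,0],
  [0,0,0,0],
  [0,0,0,0],
  [0,0,0,0],
  [0,0,0,0],
  [0,0,0,0],
], hand=0.06, newtons=15)

```text
clock: 19.77
position: [0.4551, 0.3099, 0.0525]
ee_rot: [1.566, 2.723, -0.0]
force: [-1.1, -0.9, 3.5]
width: 0.864
gripper_force: 14.9
```

```bash
python3 - <<'E'
from h import *
grab('scene','s6.png'); cv2.imwrite('pics/s6c.png',cv2.resize(cv2.imread('pics/s6.png')[80:180,290:410],None,fx=5,fy=5))
s=arm.observe();print(s['clock'],s['position'],s['width'],s['gripper_force'],s['force'])
E
```

```text
19.825 [0.45513107 0.30989535 0.05250232] 0.8583169805754886 14.937631543725729 [-1.58459452 -0.20158186  3.12034018]
```

View pics/s6c.png

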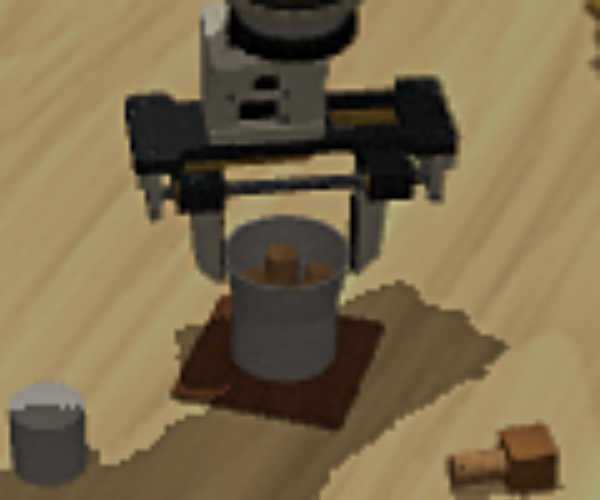

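The fingers now hold the rim at 79 mm with 15 N. I'll lift and carry the cup toward the crock.

jog_arm([
  [0,0,-0.005,0],
  [0,0,-0.02,0],
  [0,0,-0.04,0],
  [0,0,-0.051,0],
  [-0.01,0,-0.051,0],
  [-0.03,0,-0.051,0],
  [-0.06,0,-0.051,0],
  [-0.1,0,-0.051,0],
  [-0.14,0.001,-0.051,0],
  [-0.17,0.002,-0.051,0],
  [-0.195,0.003,-0.051,0],
  [-0.215,0.003,-0.051,0],
  [-0.225,0.003,-0.051,0],
  [-0.225,0.003,-0.051,0],
])

```text
clock: 21.58
position: [0.5709, 0.1163, 0.1031]
ee_rot: [-1.567, -2.722, 0.001]
force: [-0.6, 0.9, -2.9]
width: 0.864
gripper_force: 14.9
```

```bash
python3 - <<'E'
from h import *
grab('scene','s7.png'); cv2.imwrite('pics/s7c.png',cv2.resize(cv2.imread('pics/s7.png')[110:270,290:450],None,fx=3.5,fy=3.5))
s=arm.observe();print(s['clock'],s['position'],s['width'],s['gripper_force'],s['force'])
E
```

```text
21.625 [0.57055106 0.11733281 0.10331188] 0.8622952238030744 14.94522761553526 [-0.4543149   1.92774599 -3.41264019]
```

View pics/s7c.png

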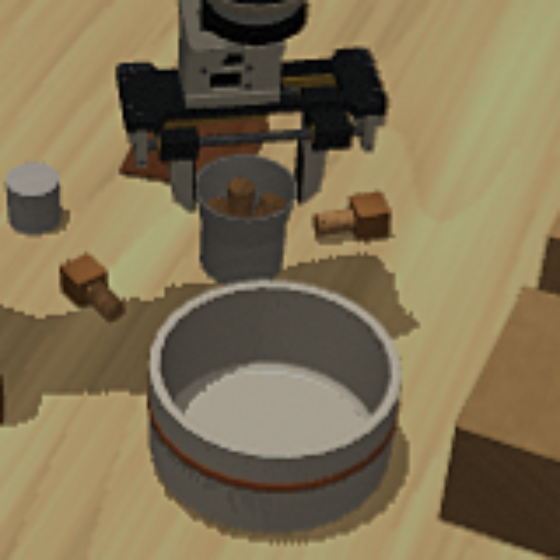

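The cup hangs level at crop (242,220), upright and lined up with the open crock's near rim. I'll push over the rim so that it tips the cup.

jog_arm([
  [-0.015,0,0,0],
  [-0.03,0,0,0],
  [-0.04,0,0,0],
  [-0.05,0,0,0],
  [-0.06,0,0,0],
  [-0.07,0,0,0],
  [-0.08,0,0,0],
  [-0.088,0,0,0],
  [-0.096,0,0,0],
  [-0.104,0,0,0],
  [-0.104,0,0,0],
])

```text
clock: 23.0
position: [0.6236, 0.0252, 0.1033]
ee_rot: [1.568, 2.721, -0.002]
force: [-0.5, -0.7, 2.1]
width: 0.859
gripper_force: 14.9
```

```bash
python3 - <<'E'
from h import *
grab('scene','s8.png'); cv2.imwrite('pics/s8c.png',cv2.resize(cv2.imread('pics/s8.png')[110:270,290:450],None,fx=3.5,fy=3.5))
s=arm.observe();print(s['clock'],s['position'],s['width'],s['gripper_force'],s['force'])
E
```

```text
23.05 [0.62349883 0.02558586 0.10340872] 0.8606290474052731 14.923228252446279 [-0.27723054 -0.28724326  2.70819555]
```

View pics/s8c.png

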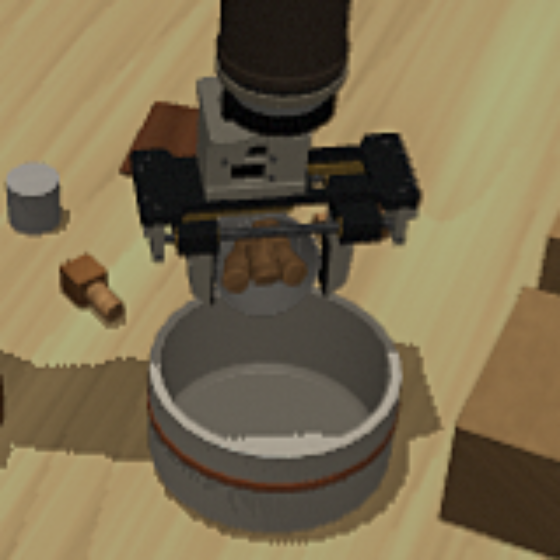

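The cup is tipped about 78° over the crock, with the corks showing at crop (262,258). I'll lower it to tip further.

jog_arm([
  [-0.004,0,0.003,0],
  [-0.008,0,0.006,0],
  [-0.008,0,0.01,0],
  [-0.008,0,0.014,0],
  [-0.008,0,0.018,0],
  [-0.008,0,0.021,0],
  [-0.008,0,0.021,0],
  [-0.008,0,0.021,0],
])

```text
clock: 24.05
position: [0.6316, 0.0176, 0.0845]
ee_rot: [1.567, 2.714, 0.004]
force: [8.0, -5.7, 10.3]
width: 0.811
gripper_force: 16.8
```

```bash
python3 - <<'E'
from h import *
grab('scene','s9.png'); cv2.imwrite('pics/s9c.png',cv2.resize(cv2.imread('pics/s9.png')[110:270,290:450],None,fx=3.5,fy=3.5))
s=arm.observe();print(s['clock'],s['position'],s['width'],s['gripper_force'],s['force'])
E
```

```text
24.1 [0.63162946 0.01758114 0.08451373] 0.815185180696752 16.748509973710455 [ 7.59675254 -6.77956597 10.88319003]
```

View pics/s9c.png

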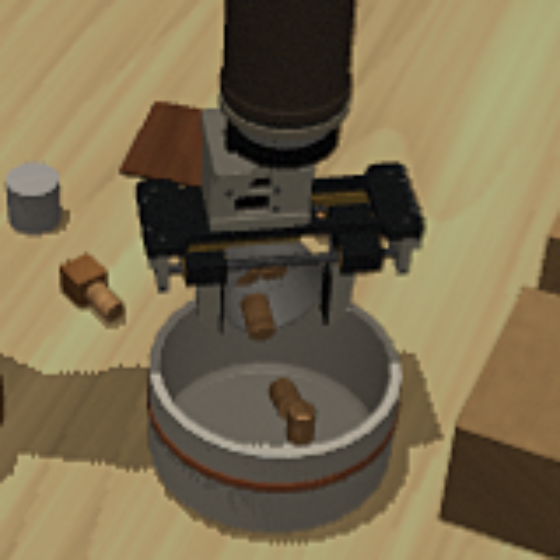

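The corks are pouring: two in the crock and one at the lip (258,315). The cup has slid a little in the pads, so I'll ease up and let them run out.

jog_arm([
  [0,0,-0.004,0],
  [0,0,-0.006,0],
  [0,0,-0.006,0],
  [0,0,-0.006,0],
  [0,0,-0.006,0],
], newtons=18)

```text
clock: 24.72
position: [0.627, 0.0201, 0.0881]
ee_rot: [-1.566, -2.723, 0.0]
force: [0.3, -0.8, 0.6]
width: 0.654
gripper_force: 0.0
```

```bash
python3 - <<'E'
from h import *
grab('scene','s10.png'); cv2.imwrite('pics/s10c.png',cv2.resize(cv2.imread('pics/s10.png')[110:270,290:450],None,fx=3.5,fy=3.5))
s=arm.observe();print(s['clock'],s['position'],s['width'],s['gripper_force'],s['force'])
E
```

```text
24.775 [0.62708747 0.02012239 0.08822313] 0.6581951175573497 0.0 [-0.65904384 -0.26571605 -0.17545341]
```

View pics/s10c.png

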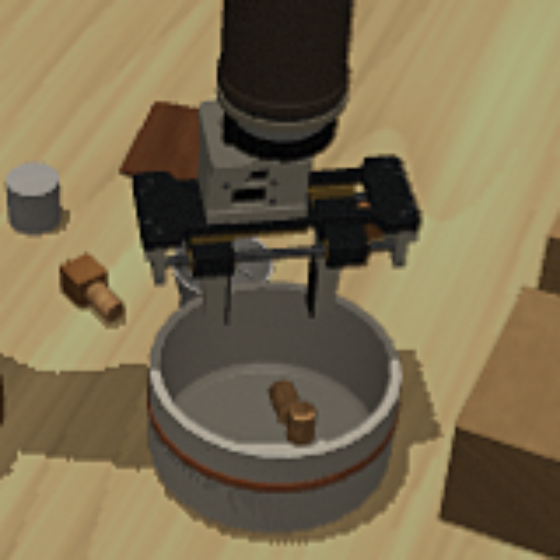

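The cup slipped off backwards and fell outside the crock. The tip itself had lasted long enough, past 70° for over a second. Two corks are in the crock, so I'll raise the arm and see where the rest went.

jog_arm([
  [0,0,-0.04,0],
  [0,0,-0.1,0],
  [0,0,-0.16,0],
  [-0.1,0.1,-0.17,0],
  [-0.16,0.16,-0.17,0],
  [-0.2,0.2,-0.17,0],
  [-0.2,0.2,-0.17,0],
], hand=0.0918)

```text
clock: 25.65
position: [0.8617, -0.0427, 0.2579]
ee_rot: [1.567, 2.722, 0.001]
force: [1.9, 0.0, 0.7]
width: 1.001
gripper_force: 0.0
```

```bash
cat > look.py <<'E'
import sys
from h import *
im=grab('top'); P=cloud(im); sc=grab('scene')
a=cv2.resize(cv2.cvtColor(im['color'],4)[120:280,140:420],None,fx=2.4,fy=2.4); b=cv2.resize(cv2.cvtColor(sc['color'],4)[100:260,200:420],None,fx=1.8,fy=1.8)
c=np.zeros((a.shape[0]+b.shape[0],max(a.shape[1],b.shape[1]),3),np.uint8); c[:a.shape[0],:a.shape[1]]=a; c[a.shape[0]:,:b.shape[1]]=b
cv2.imwrite('pics/'+sys.argv[1],c); print(c.shape)
np.save('t.npy',P)
for s in stoppers(im,P):
    if s['col'][0]>1.4*s['col'][2] and s['n']<400: print({k:s[k] for k in('px','n','cen','ax','L','w','hi','head')})
s=arm.observe();print(s['clock'],s['position'],R.from_rotvec(s['ee_rot']).as_matrix().round(3),s['joints'].round(2))
E
python3 look.py l1.png
```

```text
(672, 672, 3)
{'px': array([278.,  89.]), 'n': np.int32(273), 'cen': array([0.787, 0.056]), 'ax': np.float64(88.0), 'L': np.float64(0.141), 'w': (np.float64(0.003), np.float64(0.003)), 'hi': np.float64(0.041), 'head': array([0.785, 0.001])}
{'px': array([295., 139.]), 'n': np.int32(216), 'cen': array([0.656, 0.008]), 'ax': np.float64(132.0), 'L': np.float64(0.065), 'w': (np.float64(0.04), np.float64(0.034)), 'hi': np.float64(0.039), 'head': array([ 0.671, -0.008])}
{'px': array([200., 150.]), 'n': np.int32(269), 'cen': array([0.624, 0.248]), 'ax': np.float64(-141.0), 'L': np.float64(0.061), 'w': (np.float64(0.031), np.float64(0.021)), 'hi': np.float64(0.032), 'head': array([0.635, 0.256])}
{'px': array([260., 173.]), 'n': np.int32(292), 'cen': array([0.567, 0.093]), 'ax': np.float64(91.0), 'L': np.float64(0.055), 'w': (np.float64(0.055), np.float64(0.05)), 'hi': np.float64(0.041), 'head': array([0.567, 0.077])}
{'px': array([266., 216.]), 'n': np.int32(253), 'cen': array([0.459, 0.078]), 'ax': np.float64(-31.0), 'L': np.float64(0.06), 'w': (np.float64(0.021), np.float64(0.03)), 'hi': np.float64(0.032), 'head': array([0.449, 0.084])}
{'px': array([284., 260.]), 'n': np.int32(115), 'cen': array([0.35, 0.03]), 'ax': np.float64(90.0), 'L': np.float64(0.033), 'w': (np.float64(0.028), np.float64(0.021)), 'hi': np.float64(0.016), 'head': array([0.35 , 0.028])}
25.75 [ 0.86407026 -0.0433656   0.25278072] [[-0.5    0.866 -0.001]
 [ 0.866  0.5    0.001]
 [ 0.001 -0.001 -1.   ]] [ 0.15  0.95 -0.62  0.59  0.49  1.69  0.34]
```

View pics/l1.png

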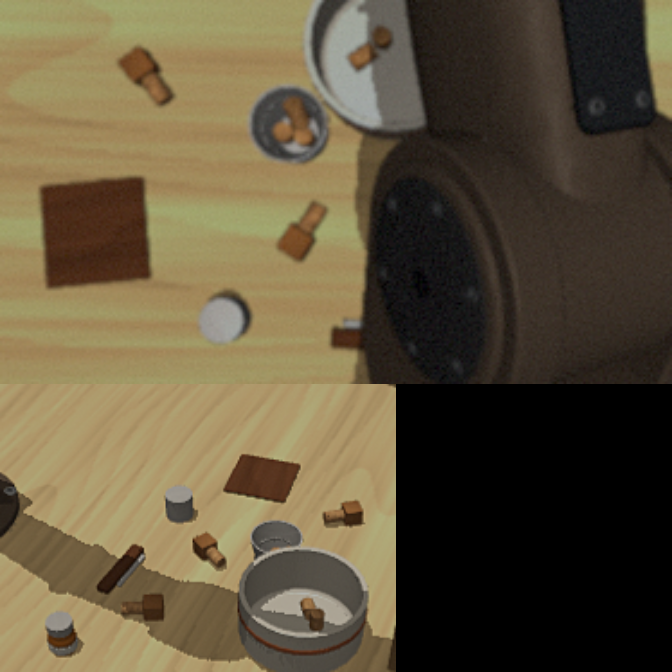

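The cup landed upright beside the crock at top pixel (260,172), with three corks still in it. The other two are in the crock, and the stoppers are untouched. I've used all 14 picture views, so I'll work from numbers from here: measure the cup rim and repeat the pour with a firmer grip.

```bash
cat > cup.py <<'E'
from h import *
def rim(P,lo=.068,hi=.082,c0=(.567,.093),r0=.055):
    q=P.reshape(-1,3); q=q[(q[:,2]>lo)&(q[:,2]<hi)&(np.hypot(q[:,0]-c0[0],q[:,1]-c0[1])<r0)]
    return q
if __name__=='__main__':
    im=grab('top'); P=cloud(im); q=rim(P)
    mn,mx=q[:,:2].min(0),q[:,:2].max(0); c,r=cv2.minEnclosingCircle(q[:,:2].astype(np.float32))
    print('rim',len(q),(mn+mx)/2,mx-mn,c,r,np.percentile(q[:,2],[5,50,95]))
    s=arm.observe(); M=R.from_rotvec(s['ee_rot']).as_matrix()
    print(s['position'],'tool shift to cup',((np.r_[c,.2]-s['position'])@M).round(4))
E
python3 cup.py
```

```text
rim 183 [0.56774941 0.08590221] [0.07609168 0.08109366] (0.5678347945213318, 0.08445755392313004) 0.04281437024474144 [0.06925289 0.07449553 0.07730204]
[ 0.86193532 -0.04150852  0.25384483] tool shift to cup [ 0.2564 -0.1912  0.0547]
```

jog_arm([
  [0.258,-0.191,0,0],
  [0.258,-0.191,0,0],
  [0.258,-0.191,0,0],
  [0.258,-0.191,0.02,0],
  [0.258,-0.191,0.054,0],
  [0.258,-0.191,0.054,0],
  [0.258,-0.191,0.054,0],
  [0.258,-0.191,0.054,0],
  [0.258,-0.191,0.054,0],
])

```text
clock: 26.92
position: [0.5663, 0.0851, 0.2047]
ee_rot: [1.567, 2.722, 0.002]
force: [0.3, 0.2, -0.6]
width: 1.002
gripper_force: 0.0
```

```bash
python3 - <<'E'
from cup import *
im=grab('wrist'); P=cloud(im)
for lo,hi in((.068,.083),(.072,.08)):
    q=rim(P,lo,hi,(.567,.088),.05); q=q[np.hypot(q[:,0]-.648,q[:,1]+.017)>.094]
    print(len(q),q[:,:2].min(0),q[:,:2].max(0),(q[:,:2].min(0)+q[:,:2].max(0))/2,cv2.minEnclosingCircle(q[:,:2].astype(np.float32)),np.percentile(q[:,2],[5,50,95]))
s=arm.observe(); M=R.from_rotvec(s['ee_rot']).as_matrix();print(s['clock'],s['position'])
# cork heights inside cup
q=P.reshape(-1,3);q=q[np.hypot(q[:,0]-.5677,q[:,1]-.0875)<.03];print(np.percentile(q[:,2],[5,50,95,99]))
E
```

```text
1057 [0.52619176 0.04950421] [0.60506201 0.12814968] [0.56562688 0.08882695] ((0.5657300353050232, 0.08869317919015884), 0.03984322026371956) [0.06883733 0.07429073 0.07574456]
787 [0.52619176 0.04950421] [0.60505057 0.12814968] [0.56562117 0.08882695] ((0.5657300353050232, 0.08869317919015884), 0.03984322026371956) [0.07271449 0.07468928 0.07586704]
26.975 [0.56619224 0.08527681 0.2044819 ]
[0.0268647  0.32343269 0.33379733 0.33475004]
```

jog_arm([
  [0.003,0.001,0.05,0],
  [0.003,0.001,0.1,0],
  [0.003,0.001,0.125,0],
  [0.003,0.001,0.14,0],
  [0.003,0.001,0.148,0],
  [0.003,0.001,0.152,0],
  [0.003,0.001,0.152,0],
])

```text
clock: 27.85
position: [0.5651, 0.0889, 0.0526]
ee_rot: [1.565, 2.723, 0.002]
force: [1.0, 0.2, 0.5]
width: 0.997
gripper_force: 0.0
```

jog_arm([
  [0,0,0,0],
  [0,0,0,0],
  [0,0,0,0],
  [0,0,0,0],
  [0,0,0,0],
  [0,0,0,0],
], hand=0.065, newtons=35)

```text
clock: 28.6
position: [0.5653, 0.0891, 0.0527]
ee_rot: [1.565, 2.723, 0.002]
force: [0.0, 0.3, 6.1]
width: 0.879
gripper_force: 35.0
```

jog_arm([
  [0.003,0,-0.005,0],
  [0.01,0,-0.02,0],
  [0.012,0.005,-0.04,0],
  [0.012,0.012,-0.057,0],
  [0.012,0.019,-0.057,0],
  [0.005,0.019,-0.057,0],
  [-0.005,0.019,-0.057,0],
  [-0.015,0.019,-0.057,0],
  [-0.025,0.019,-0.057,0],
  [-0.035,0.019,-0.057,0],
  [-0.045,0.019,-0.057,0],
  [-0.055,0.019,-0.057,0],
  [-0.065,0.019,-0.057,0],
  [-0.075,0.019,-0.057,0],
  [-0.083,0.019,-0.057,0],
  [-0.088,0.019,-0.057,0],
  [-0.088,0.019,-0.057,0],
])

```text
clock: 30.72
position: [0.6254, 0.0212, 0.1088]
ee_rot: [1.567, 2.723, -0.0]
force: [-0.3, 0.5, 0.2]
width: 0.708
gripper_force: 0.0
```

```bash
cat > crock.py <<'E'
from h import *
s=arm.observe();print(s['clock'],s['position'],'w',s['width'],s['gripper_force'],s['force'])
sc=grab('scene'); P=cloud(sc)
def brown(im,P,zlo,zhi,r):
    h=cv2.cvtColor(im['color'],cv2.COLOR_RGB2HSV); d=np.hypot(P[...,0]-.648,P[...,1]+.017)
    m=(h[...,0]<18)&(h[...,1]>110)&(h[...,2]>40)&(d<r)&(P[...,2]>zlo)&(P[...,2]<zhi)
    return m
m=brown(sc,P,.008,.075,.079).astype(np.uint8); n,l,st,c=cv2.connectedComponentsWithStats(m)
print('in crock',[(st[i,4],P[l==i].mean(0).round(3)) for i in range(1,n) if st[i,4]>12])
m=brown(sc,P,.075,.2,.13).astype(np.uint8); n,l,st,c=cv2.connectedComponentsWithStats(m)
print('above',[(st[i,4],P[l==i].mean(0).round(3)) for i in range(1,n) if st[i,4]>12])
E
python3 crock.py
```

```text
30.725 [0.62541363 0.02117275 0.10875205] w 0.7082398352670678 0.0 [-0.25899505  0.49941075  0.24075413]
in crock [(np.int32(147), array([0.66 , 0.003, 0.026]))]
above []
```

The cup was lost again, probably gripped too close to the tips. I'll raise and find it.

jog_arm([
  [0,0,-0.05,0],
  [0,0,-0.1,0],
  [-0.1,0.1,-0.13,0],
  [-0.15,0.15,-0.13,0],
  [-0.2,0.2,-0.13,0],
  [-0.2,0.2,-0.13,0],
], hand=0.0918)

```text
clock: 31.52
position: [0.8605, -0.0401, 0.2372]
ee_rot: [1.565, 2.722, 0.002]
force: [1.7, -0.4, 0.4]
width: 0.999
gripper_force: 0.0
```

```bash
python3 crock.py; python3 - <<'E'
from h import *
for n in('top','scene'):
    im=grab(n); P=cloud(im); z=P[...,2]; d=np.hypot(P[...,0]-.648,P[...,1]+.017)
    m=((z>.01)&(z<.12)&(d>.093)&(P[...,0]>.3)&(P[...,0]<.76)&(abs(P[...,1])<.4)).astype(np.uint8)
    k,l,st,c=cv2.connectedComponentsWithStats(m)
    for i in range(1,k):
        if st[i,4]>60:
            q=P[l==i]; print(n,c[i].round(),st[i,4],q.min(0).round(3),q.max(0).round(3),im['color'][l==i].mean(0).round())
E
```

```text
31.525 [ 0.86050207 -0.04006647  0.23721209] w 0.9985030484045057 0.0 [ 1.74998231 -0.40981424  0.40571741]
in crock [(np.int32(145), array([0.659, 0.002, 0.026]))]
above []
top [453. 139.] 441 [ 0.629 -0.4    0.01 ] [ 0.695 -0.372  0.12 ] [53. 54. 48.]
top [200. 150.] 270 [0.593 0.222 0.01 ] [0.653 0.279 0.036] [111.  77.  43.]
top [266. 179.] 822 [0.511 0.034 0.01 ] [0.586 0.112 0.08 ] [92. 81. 69.]
top [266. 216.] 254 [0.432 0.053 0.01 ] [0.493 0.104 0.035] [118.  82.  47.]
top [234. 253.] 340 [0.344 0.132 0.01 ] [0.391 0.177 0.05 ] [140. 137. 131.]
top [287. 260.] 165 [0.337 0.    0.01 ] [0.367 0.046 0.019] [69. 45. 29.]
scene [299. 165.] 240 [0.346 0.129 0.01 ] [0.392 0.177 0.048] [107. 104.  98.]
scene [392. 171.] 176 [0.595 0.219 0.01 ] [0.655 0.273 0.033] [108.  74.  42.]
scene [343. 188.] 494 [0.508 0.031 0.015] [0.586 0.115 0.076] [90. 86. 80.]
scene [315. 191.] 194 [0.429 0.053 0.01 ] [0.492 0.104 0.035] [109.  75.  43.]
scene [266. 201.] 158 [ 0.335 -0.065  0.01 ] [0.362 0.046 0.018] [55. 32. 18.]
scene [280. 223.] 217 [ 0.392 -0.099  0.01 ] [ 0.456 -0.049  0.032] [75. 50. 28.]
scene [233. 238.] 321 [ 0.327 -0.204  0.01 ] [ 0.369 -0.16   0.058] [106.  93.  80.]
scene [258. 294.] 3686 [ 0.395 -0.386  0.011] [ 0.575 -0.207  0.063] [164. 155. 140.]
scene [321. 299.] 296 [ 0.592 -0.278  0.01 ] [ 0.654 -0.225  0.032] [110.  75.  43.]
```

jog_arm([
  [0.255,-0.215,0,0],
  [0.255,-0.215,0,0],
  [0.255,-0.215,0,0],
  [0.255,-0.215,0.02,0],
  [0.255,-0.215,0.037,0],
  [0.255,-0.215,0.037,0],
  [0.255,-0.215,0.037,0],
  [0.255,-0.215,0.037,0],
  [0.255,-0.215,0.037,0],
])

```text
clock: 32.8
position: [0.5455, 0.0725, 0.2001]
ee_rot: [1.566, 2.722, 0.002]
force: [0.5, 0.1, -0.3]
width: 1.002
gripper_force: 0.0
```

```bash
python3 - <<'E'
from cup import *
im=grab('wrist'); P=cloud(im)
q=rim(P,.068,.083,(.548,.074),.05); q=q[np.hypot(q[:,0]-.648,q[:,1]+.017)>.094]
c,r=cv2.minEnclosingCircle(q[:,:2].astype(np.float32)); print(len(q),(q[:,:2].min(0)+q[:,:2].max(0))/2,np.ptp(q[:,:2],axis=0),c,r,np.percentile(q[:,2],[5,50,95]))
s=arm.observe(); M=R.from_rotvec(s['ee_rot']).as_matrix();print(s['clock'],s['position'],(np.r_[c,.046]-s['position'])@M)
print('crock in tool from cup',(np.array([.648,-.017,0])-np.r_[c,0])@M)
m=(P[...,2]>.01)&(P[...,2]<.07)&(np.hypot(P[...,0]-c[0],P[...,1]-c[1])<.032)
h=cv2.cvtColor(im['color'],cv2.COLOR_RGB2HSV);b=m&(h[...,0]<18)&(h[...,1]>110);print('cork px in cup',b.sum(),m.sum())
E
```

```text
1072 [0.5465899  0.07383609] [0.07878493 0.07871496] (0.5466442108154297, 0.07352900505065918) 0.03987138718366623 [0.06886358 0.07421588 0.07584259]
32.85 [0.54552322 0.07264115 0.19994354] [0.00017675 0.001138   0.15394588]
crock in tool from cup [-1.29218586e-01  4.20838565e-02  5.31968601e-05]
cork px in cup 1066 2428
```

jog_arm([
  [0,0.001,0.05,0],
  [0,0.001,0.1,0],
  [0,0.001,0.13,0],
  [0,0.001,0.145,0],
  [0,0.001,0.152,0],
  [0,0.001,0.154,0],
  [0,0.001,0.154,0],
])

```text
clock: 33.72
position: [0.5465, 0.0737, 0.0467]
ee_rot: [1.564, 2.722, 0.003]
force: [0.2, -0.4, -0.1]
width: 1.0
gripper_force: 0.0
```

jog_arm([
  [0,0,0,0],
  [0,0,0,0],
  [0,0,0,0],
  [0,0,0,0],
  [0,0,0,0],
  [0,0,0,0],
], hand=0.065, newtons=20)

```text
clock: 34.48
position: [0.5464, 0.0737, 0.0463]
ee_rot: [1.564, 2.723, 0.003]
force: [0.7, -0.1, 5.3]
width: 0.862
gripper_force: 20.0
```

jog_arm([
  [0,0,-0.005,0],
  [0,0,-0.02,0],
  [0,0,-0.04,0],
  [0,0,-0.07,0],
  [0,0,-0.11,0],
  [0.01,0.01,-0.11,0],
  [0.03,0.025,-0.11,0],
  [0.04,0.035,-0.11,0],
  [0.045,0.042,-0.11,0],
  [0.045,0.042,-0.1,0],
  [0.045,0.042,-0.08,0],
  [0.045,0.042,-0.065,0],
  [0.045,0.042,-0.058,0],
  [0.045,0.042,-0.058,0],
])

```text
clock: 36.22
position: [0.5592, 0.1332, 0.1034]
ee_rot: [-1.565, -2.724, -0.001]
force: [1.2, -0.0, -3.0]
width: 0.861
gripper_force: 20.0
```

Still held with 20 N and lined up. Now the push over the rim.

jog_arm([
  [-0.02,0.001,0,0],
  [-0.035,0.002,0,0],
  [-0.045,0.002,0,0],
  [-0.055,0.002,0,0],
  [-0.065,0.002,0,0],
  [-0.075,0.002,0,0],
  [-0.085,0.002,0,0],
  [-0.095,0.002,0,0],
  [-0.105,0.002,0,0],
  [-0.113,0.002,0,0],
  [-0.121,0.002,0,0],
  [-0.121,0.002,0,0],
])

```text
clock: 37.72
position: [0.6226, 0.0285, 0.1039]
ee_rot: [1.567, 2.722, 0.001]
force: [-0.2, -1.5, 3.4]
width: 0.856
gripper_force: 19.8
```

jog_arm([
  [-0.004,0,0.002,0],
  [-0.008,0,0.004,0],
  [-0.012,0,0.006,0],
  [-0.012,0,0.008,0],
  [-0.012,0,0.008,0],
  [-0.012,0,0.008,0],
  [-0.012,0,0.008,0],
])

```text
clock: 38.6
position: [0.6283, 0.0193, 0.0961]
ee_rot: [1.565, 2.723, 0.002]
force: [0.9, -2.0, 4.1]
width: 0.842
gripper_force: 19.0
```

```bash
python3 crock.py
```

```text
38.6 [0.62831867 0.01932267 0.09606908] w 0.8415273081918565 19.02132970680867 [ 0.92661714 -2.04182557  4.06803944]
in crock [(np.int32(148), array([0.66 , 0.003, 0.026]))]
above [(np.int32(76), array([0.604, 0.044, 0.116]))]
```

jog_arm([
  [0,0,0.003,0],
  [0,0,0.005,0],
  [0,0,0.005,0],
  [0,0,0.005,0],
])

```text
clock: 39.15
position: [0.6278, 0.0199, 0.0906]
ee_rot: [-1.564, -2.724, -0.002]
force: [0.6, -0.6, 0.0]
width: 0.71
gripper_force: 0.0
```

```bash
python3 crock.py
```

```text
39.15 [0.62780216 0.01987984 0.09059612] w 0.7097686728943413 0.0 [ 0.55869404 -0.64996108  0.0020629 ]
in crock [(np.int32(146), array([0.66 , 0.003, 0.026]))]
above []
```

It slipped again just past 90°. The images suggest the gripper's cross rod sits only about 30–45 mm above the rim and jams against the tipped cup. I'll raise, check the cup, and measure the tips and rod exactly.

jog_arm([
  [0,0,-0.05,0],
  [0,0,-0.1,0],
  [-0.05,0.15,-0.13,0],
  [-0.05,0.2,-0.13,0],
  [-0.05,0.2,-0.13,0],
], hand=0.0918)

```text
clock: 39.83
position: [0.8078, 0.0703, 0.2192]
ee_rot: [1.566, 2.722, 0.002]
force: [1.3, -0.3, 1.0]
width: 0.997
gripper_force: 0.0
```

```bash
cat > objs.py <<'E'
from h import *
for n in('top','scene'):
    im=grab(n); P=cloud(im); z=P[...,2]; d=np.hypot(P[...,0]-.648,P[...,1]+.017)
    m=((z>.01)&(z<.12)&(d>.093)&(P[...,0]>.3)&(P[...,0]<.76)&(abs(P[...,1])<.4)).astype(np.uint8)
    k,l,st,c=cv2.connectedComponentsWithStats(m)
    for i in range(1,k):
        if st[i,4]>40:
            q=P[l==i]; print(n,c[i].round(),st[i,4],q.min(0).round(3),q.max(0).round(3),im['color'][l==i].mean(0).round())
E
python3 objs.py; python3 - <<'E'
from h import *
s=arm.observe(); M=R.from_rotvec(s['ee_rot']).as_matrix(); p=s['position']; print(s['clock'],p)
for n in('scene','wrist'):
    im=grab(n); L=((cloud(im)-p)@M).reshape(-1,3)
    for z0 in np.arange(-.075,.016,.006):
        b=L[(L[:,2]>=z0)&(L[:,2]<z0+.006)&(abs(L[:,1])<.11)&(abs(L[:,0])<.05)]
        if len(b)>2: print(n,round(z0,3),len(b),'x',np.percentile(b[:,0],[2,98]).round(3),'y',np.histogram(b[:,1],np.arange(-.07,.071,.01))[0])
E
```

```text
top [453. 139.] 447 [ 0.63  -0.4    0.011] [ 0.695 -0.371  0.12 ] [54. 55. 49.]
top [200. 150.] 270 [0.593 0.222 0.011] [0.652 0.278 0.034] [112.  77.  44.]
top [395. 154.] 250 [ 0.593 -0.275  0.01 ] [ 0.654 -0.223  0.035] [116.  81.  46.]
top [258. 173.] 560 [0.527 0.058 0.01 ] [0.603 0.121 0.079] [94. 83. 72.]
top [426. 197.] 1542 [ 0.418 -0.383  0.015] [ 0.573 -0.236  0.064] [161. 161. 148.]
top [266. 216.] 251 [0.432 0.054 0.012] [0.493 0.104 0.034] [119.  83.  47.]
top [234. 253.] 340 [0.344 0.132 0.01 ] [0.391 0.178 0.049] [141. 138. 132.]
scene [299. 165.] 237 [0.344 0.128 0.01 ] [0.392 0.178 0.049] [105. 101.  96.]
scene [392. 171.] 180 [0.596 0.221 0.01 ] [0.653 0.277 0.033] [103.  71.  40.]
scene [351. 185.] 413 [0.526 0.044 0.022] [0.604 0.125 0.076] [90. 86. 80.]
scene [316. 191.] 191 [0.429 0.052 0.01 ] [0.493 0.102 0.031] [107.  74.  43.]
scene [266. 202.] 158 [ 0.334 -0.067  0.01 ] [0.363 0.046 0.017] [48. 27. 15.]
scene [280. 223.] 223 [ 0.394 -0.099  0.01 ] [ 0.456 -0.051  0.033] [88. 60. 35.]
scene [233. 238.] 317 [ 0.328 -0.203  0.011] [ 0.369 -0.162  0.057] [104. 
[... 1383 characters left out ...]
 95 170  62   0   0   0   0   0   0   0   0 160 153  11]
wrist -0.051 565 x [0.007 0.013] y [ 80 145  62   0   0   0   0   0   0   0   0 131 134  13]
wrist -0.045 539 x [0.004 0.013] y [ 70 125  70   0   0   0   0   0   0   0   0 152 114   8]
wrist -0.039 524 x [0.001 0.013] y [ 53 118  84   0   0   0   0   0   0   0   0 172  97   0]
wrist -0.033 521 x [-0.003  0.013] y [ 50 109 105   0   0   0   0   0   0   0   0 162  95   0]
wrist -0.027 454 x [-0.006  0.013] y [ 18  94 110   0   0   0   0   0   0   0   0 171  61   0]
wrist -0.021 345 x [-0.008  0.013] y [  0  59 112   0   0   0   0   0   0   0   0 163  11   0]
wrist -0.015 54 x [-0.008  0.013] y [ 0  7 16  0  0  0  0  0  0  0  0 31  0  0]
```

The tips end 12 mm above the reported TCP, and the palm clearance is fine. The slip must come from pushing too close to the pivot, where the pads' twist resistance wins. I'll repeat with the crock's edge under the cup's bottom, moving the pivot along an arc so that contact doesn't slide.

jog_arm([
  [0.132,-0.207,0,0],
  [0.132,-0.207,0,0],
  [0.132,-0.207,0,0],
  [0.132,-0.207,0.016,0],
  [0.132,-0.207,0.016,0],
  [0.132,-0.207,0.016,0],
  [0.132,-0.207,0.016,0],
])

```text
clock: 40.9
position: [0.562, 0.08, 0.2029]
ee_rot: [1.566, 2.721, 0.004]
force: [0.7, 1.0, 0.3]
width: 0.999
gripper_force: 0.0
```

```bash
cat > rimw.py <<'E'
from cup import *
im=grab('wrist'); P=cloud(im); s=arm.observe(); M=R.from_rotvec(s['ee_rot']).as_matrix(); p=s['position']
q=rim(P,.068,.083,p[:2],.055); q=q[np.hypot(q[:,0]-.648,q[:,1]+.017)>.094]
c,r=cv2.minEnclosingCircle(q[:,:2].astype(np.float32)); print(len(q),np.ptp(q[:,:2],axis=0),c,r,np.percentile(q[:,2],[5,50,95]))
print(s['clock'],p,'shift',(np.r_[c,.046]-p)@M,'crock from cup',(np.array([.648,-.017,0])-np.r_[c,0])@M)
m=(P[...,2]>.005)&(P[...,2]<.09)&(np.hypot(P[...,0]-c[0],P[...,1]-c[1])<.032)
h=cv2.cvtColor(im['color'],cv2.COLOR_RGB2HSV);b=m&(h[...,0]<18)&(h[...,1]>110);print('cork px in cup',b.sum(),m.sum(),'cork z',np.percentile(P[b][:,2],[5,50,95]) if b.any() else '')
E
python3 rimw.py
```

```text
1042 [0.07926557 0.07901172] (0.5638397336006165, 0.0836130678653717) 0.039974045008420944 [0.06879946 0.0742077  0.07588931]
40.95 [0.56198033 0.08018185 0.20272149] shift [0.00203064 0.00289396 0.1567302 ] crock from cup [-1.29280281e-01  2.21933553e-02  6.09857903e-05]
cork px in cup 845 2534 cork z [0.0198236  0.03466096 0.03604946]
```

jog_arm([
  [0.002,0.003,0.05,0],
  [0.002,0.003,0.1,0],
  [0.002,0.003,0.13,0],
  [0.002,0.003,0.145,0],
  [0.002,0.003,0.154,0],
  [0.002,0.003,0.157,0],
  [0.002,0.003,0.157,0],
])

```text
clock: 41.82
position: [0.563, 0.0839, 0.0459]
ee_rot: [1.565, 2.723, 0.003]
force: [-0.2, -0.8, -0.2]
width: 1.001
gripper_force: 0.0
```

jog_arm([
  [0,0,0,0],
  [0,0,0,0],
  [0,0,0,0],
  [0,0,0,0],
  [0,0,0,0],
  [0,0,0,0],
], hand=0.065, newtons=14)

```text
clock: 42.58
position: [0.5632, 0.0838, 0.0458]
ee_rot: [1.565, 2.722, 0.003]
force: [1.9, -0.7, 7.0]
width: 0.887
gripper_force: 13.7
```

jog_arm([
  [0,0,-0.005,0],
  [0,0,-0.02,0],
  [0,0,-0.04,0],
  [0,0,-0.07,0],
  [0,0,-0.11,0],
  [0.01,0.01,-0.11,0],
  [0.025,0.018,-0.11,0],
  [0.04,0.022,-0.105,0],
  [0.045,0.022,-0.095,0],
  [0.045,0.022,-0.083,0],
  [0.045,0.022,-0.083,0],
  [0.045,0.022,-0.083,0],
])

```text
clock: 44.08
position: [0.5589, 0.1331, 0.1281]
ee_rot: [1.566, 2.723, 0.001]
force: [-0.3, -0.4, -3.0]
width: 0.887
gripper_force: 13.9
```

jog_arm([
  [-0.02,0,0,0],
  [-0.04,0,0,0],
  [-0.052,0,0,0],
  [-0.061,0,-0.004,0],
  [-0.07,0,-0.007,0],
  [-0.08,0,-0.008,0],
  [-0.089,0,-0.0085,0],
  [-0.099,0,-0.007,0],
  [-0.108,0,-0.005,0],
  [-0.117,0,-0.001,0],
  [-0.125,0,0.0035,0],
  [-0.133,0,0.0095,0],
  [-0.14,0,0.016,0],
  [-0.144,0,0.021,0],
  [-0.1475,0,0.0265,0],
  [-0.1505,0,0.032,0],
  [-0.1505,0,0.032,0],
])

```text
clock: 46.2
position: [0.6354, 0.0029, 0.0961]
ee_rot: [1.566, 2.722, 0.002]
force: [2.6, -3.5, 2.0]
width: 0.847
gripper_force: 14.1
```

```bash
python3 crock.py
```

```text
46.2 [0.63536442 0.00292208 0.09614322] w 0.846529169006306 14.05896568260232 [ 2.6195077  -3.48284316  1.9868208 ]
in crock [(np.int32(148), array([0.66 , 0.002, 0.026]))]
above [(np.int32(30), array([0.626, 0.035, 0.106]))]
```

jog_arm([
  [-0.001,0,0.003,0],
  [-0.002,0,0.005,0],
  [-0.002,0,0.007,0],
  [-0.002,0,0.007,0],
])

```text
clock: 46.75
position: [0.636, 0.0014, 0.0892]
ee_rot: [1.565, 2.722, 0.002]
force: [3.4, -4.1, 2.4]
width: 0.843
gripper_force: 14.1
```

```bash
python3 crock.py
```

```text
46.75 [0.63601202 0.00140524 0.08920163] w 0.8432460842591148 14.137183817083496 [ 3.38423025 -4.09816487  2.39057465]
in crock [(np.int32(147), array([0.66 , 0.002, 0.026]))]
above []
```

jog_arm([
  [-0.002,0,0.003,0],
  [-0.003,0,0.006,0],
  [-0.003,0,0.006,0],
  [-0.003,0,0.006,0],
])

```text
clock: 47.3
position: [0.6371, -0.0006, 0.0831]
ee_rot: [1.565, 2.724, 0.002]
force: [3.5, -1.4, 2.2]
width: 0.849
gripper_force: 14.1
```

```bash
python3 crock.py
```

```text
47.3 [ 6.37052899e-01 -5.57626023e-04  8.30920260e-02] w 0.848997735097261 14.114792102209321 [ 3.47631987 -1.4290362   2.18306862]
in crock [(np.int32(164), array([ 0.66 , -0.001,  0.027]))]
above [(np.int32(150), array([0.636, 0.011, 0.088]))]
```

jog_arm([
  [-0.001,0,0.003,0],
  [-0.001,0,0.003,0],
  [-0.001,0,0.003,0],
  [-0.001,0,0.003,0],
])

```text
clock: 47.85
position: [0.6375, -0.0014, 0.0802]
ee_rot: [1.565, 2.724, 0.002]
force: [2.4, -1.3, 0.5]
width: 0.847
gripper_force: 14.1
```

```bash
python3 crock.py
```

```text
47.85 [ 0.6374548  -0.00141655  0.08015816] w 0.8470920623689107 14.112822657389188 [ 2.3647093  -1.2958825   0.51541298]
in crock [(np.int32(148), array([0.66 , 0.003, 0.026])), (np.int32(46), array([ 0.606, -0.026,  0.024]))]
above []
```

More corks have dropped in. I'll back out along the arc so the cup swings upright.

jog_arm([
  [0.003,0,-0.008,0],
  [0.006,0,-0.017,0],
  [0.012,0,-0.027,0],
  [0.018,0,-0.035,0],
  [0.032,0,-0.047,0],
  [0.048,0,-0.055,0],
  [0.067,0,-0.06,0],
  [0.085,0,-0.06,0],
  [0.105,0,-0.06,0],
  [0.13,0,-0.07,0],
  [0.16,0,-0.08,0],
  [0.18,0,-0.1,0],
  [0.18,0,-0.1,0],
])

```text
clock: 49.52
position: [0.5469, 0.1568, 0.1829]
ee_rot: [1.559, 2.724, 0.007]
force: [0.6, 0.4, -2.3]
width: 0.846
gripper_force: 13.9
```

```bash
python3 crock.py; python3 - <<'E'
from h import *
s=arm.observe(); M=R.from_rotvec(s['ee_rot']).as_matrix(); p=s['position']
im=grab('wrist','w20.png'); C=cloud(im); L=(C-p)@M
g=np.isfinite(L[...,0])&(abs(L[...,0])<.1)&(abs(L[...,1])<.038)&(L[...,2]>-.055)&(L[...,2]<.09)
q=L[g]; print('cup pts',len(q),np.percentile(q,[1,50,99],axis=0).round(3).tolist())
h=cv2.cvtColor(im['color'],cv2.COLOR_RGB2HSV); b=g&(h[...,0]<18)&(h[...,1]>110); print('brown',b.sum(), L[b].mean(0) if b.any() else '')
sc=grab('scene'); L=((cloud(sc)-p)@M).reshape(-1,3); g=(abs(L[:,0])<.1)&(abs(L[:,1])<.042)&(L[:,2]>-.055)&(L[:,2]<.09); print('scene',g.sum(),np.percentile(L[g],[1,50,99],axis=0).round(3).tolist())
E
python3 objs.py | grep -v 'n (' | head -30
```

```text
49.525 [0.5468617  0.15682239 0.18288394] w 0.8455011114215086 13.927179992497258 [ 0.55135551  0.41022904 -2.29043906]
in crock [(np.int32(147), array([0.66 , 0.003, 0.026])), (np.int32(48), array([ 0.606, -0.026,  0.025]))]
above []
cup pts 9327 [[-0.017, -0.035, -0.055], [0.053, -0.0, -0.046], [0.077, 0.037, -0.014]]
brown 0 
scene 715 [[-0.019, -0.04, -0.055], [0.013, 0.007, -0.008], [0.05, 0.04, 0.02]]
top [453. 139.] 442 [ 0.63 -0.4   0.01] [ 0.695 -0.372  0.12 ] [54. 54. 48.]
top [395. 154.] 245 [ 0.592 -0.276  0.011] [ 0.653 -0.224  0.035] [115.  80.  45.]
top [413. 208.] 3786 [ 0.397 -0.383  0.015] [ 0.573 -0.208  0.066] [158. 159. 153.]
top [266. 216.] 249 [0.432 0.054 0.012] [0.493 0.102 0.035] [70. 48. 27.]
top [326. 231.] 233 [ 0.391 -0.095  0.016] [ 0.454 -0.051  0.036] [121.  83.  47.]
top [307. 261.] 238 [ 0.335 -0.06   0.01 ] [0.367 0.006 0.018] [45. 29. 18.]
top [368. 263.] 268 [ 0.327 -0.196  0.011] [ 0.368 -0.158  0.06 ] [137. 136. 132.]
scene [299. 165.] 236 [0.345 0.128 0.01 ] [0.392 0.174 0.048] [103. 100.  94.]
scene [392. 171.] 182 [0.595 0.219 0.01 ] [0.654 0.274 0.032] [73. 49. 27.]
scene [316. 191.] 191 [0.43  0.053 0.01 ] [0.493 0.106 0.032] [69. 46. 26.]
scene [267. 201.] 151 [ 0.336 -0.064  0.01 ] [0.367 0.046 0.016] [42. 24. 13.]
scene [280. 223.] 218 [ 0.394 -0.098  0.011] [ 0.455 -0.053  0.033] [106.  73.  42.]
scene [233. 238.] 323 [ 0.329 -0.203  0.01 ] [ 0.369 -0.159  0.058] [101.  89.  76.]
scene [258. 294.] 3686 [ 0.396 -0.385  0.01 ] [ 0.574 -0.207  0.064] [157. 149. 134.]
scene [321. 299.] 293 [ 0.593 -0.279  0.01 ] [ 0.654 -0.224  0.033] [105.  71.  40.]
```

```bash
cat > cc.py <<'E'
from h import *
s=arm.observe(); M=R.from_rotvec(s['ee_rot']).as_matrix(); p=s['position']
for n in('top','scene'):
    im=grab(n); P=cloud(im); h=cv2.cvtColor(im['color'],cv2.COLOR_RGB2HSV); d=np.hypot(P[...,0]-.648,P[...,1]+.017)
    br=(h[...,0]<18)&(h[...,1]>110)&(h[...,2]>25)
    m=(br&(d<.08)&(P[...,2]>.012)&(P[...,2]<.085)).astype(np.uint8); k,l,st,c=cv2.connectedComponentsWithStats(m)
    print(n,'crock',[(st[i,4],P[l==i].min(0).round(3),P[l==i].max(0).round(3)) for i in range(1,k) if st[i,4]>8],'white floor px',((d<.08)&(P[...,2]<.03)&~br).sum())
    L=(P-p)@M; g=br&(abs(L[...,0])<.1)&(abs(L[...,1])<.042)&(L[...,2]>-.08)&(L[...,2]<.06); print(n,'brown in cup',g.sum(), L[g].mean(0) if g.any() else '')
E
python3 cc.py
```

```text
top crock [(np.int32(66), array([ 0.66 , -0.052,  0.021]), array([ 0.687, -0.037,  0.034])), (np.int32(42), array([ 0.659, -0.007,  0.025]), array([0.676, 0.006, 0.042])), (np.int32(65), array([0.634, 0.006, 0.021]), array([0.657, 0.031, 0.032])), (np.int32(65), array([ 0.612, -0.074,  0.02 ]), array([ 0.633, -0.048,  0.032])), (np.int32(63), array([ 0.591, -0.041,  0.02 ]), array([ 0.611, -0.013,  0.032]))] white floor px 2402
top brown in cup 0 
scene crock [(np.int32(139), array([ 0.635, -0.014,  0.013]), array([0.679, 0.033, 0.041])), (np.int32(48), array([ 0.594, -0.038,  0.014]), array([ 0.615, -0.014,  0.028]))] white floor px 774
scene brown in cup 1 [-0.00945458 -0.03884173 -0.04696586]
```

All five corks are in the crock (top view, five separate blobs). The cup is empty but stuck at about 100°. I'll bring it low over the coaster and ease the grip so it swings down.

jog_arm([
  [0.04,0,0,0],
  [0.08,-0.004,0,0],
  [0.12,-0.007,0,0],
  [0.15,-0.007,0.03,0],
  [0.169,-0.007,0.06,0],
  [0.169,-0.007,0.09,0],
  [0.169,-0.007,0.105,0],
  [0.169,-0.007,0.108,0],
  [0.169,-0.007,0.108,0],
])

```text
clock: 51.0
position: [0.4564, 0.2965, 0.0729]
ee_rot: [1.566, 2.723, 0.003]
force: [0.4, 0.1, -2.7]
width: 0.847
gripper_force: 14.0
```

jog_arm([
  [0,0,0,0],
  [0,0,0,0],
  [0,0,0,0],
  [0,0,0,0],
], newtons=7)

```text
clock: 51.5
position: [0.4558, 0.2965, 0.0724]
ee_rot: [1.565, 2.723, 0.002]
force: [-0.9, -0.2, -2.9]
width: 0.847
gripper_force: 7.0
```

```bash
cat > tilt.py <<'E'
from h import *
s=arm.observe(); M=R.from_rotvec(s['ee_rot']).as_matrix(); p=s['position']; print(s['clock'],p,s['width'],s['gripper_force'],s['force'])
for n in('scene','wrist','top'):
    im=grab(n); C=cloud(im); L=(C-p)@M; h=cv2.cvtColor(im['color'],cv2.COLOR_RGB2HSV)
    g=(abs(L[...,0])<.1)&(abs(L[...,1])<.025)&(L[...,2]>-.07)&(C[...,2]>.012)&(h[...,1]<90)
    q=L[g]
    if len(q)>20:
        print(n,len(q))
        for x0 in np.arange(-.05,.095,.015):
            b=q[(q[:,0]>=x0)&(q[:,0]<x0+.015)]
            if len(b)>4: print('  x',x0.round(3),len(b),'z up..down',np.percentile(b[:,2],[3,50,97]).round(3))
E
python3 tilt.py
```

```text
51.5 [0.45584634 0.29646275 0.07243133] 0.8473700854520986 6.995628364384174 [-0.90314303 -0.17722952 -2.89063786]
scene 512
  x -0.05 42 z up..down [-0.027 -0.017 -0.004]
  x -0.035 179 z up..down [-0.017  0.015  0.046]
  x -0.02 32 z up..down [0.005 0.034 0.055]
  x -0.005 6 z up..down [0.006 0.033 0.045]
  x 0.01 42 z up..down [-0.027  0.003  0.019]
  x 0.025 210 z up..down [-0.032 -0.009  0.022]
wrist 9153
  x -0.05 473 z up..down [-0.027 -0.022 -0.017]
  x -0.035 2044 z up..down [-0.029 -0.013  0.024]
  x -0.02 2260 z up..down [-0.     0.027  0.044]
  x -0.005 1436 z up..down [0.006 0.039 0.045]
  x 0.01 488 z up..down [-0.01   0.018  0.043]
  x 0.025 2450 z up..down [-0.036 -0.011  0.037]
top 301
  x -0.05 20 z up..down [-0.029 -0.023 -0.02 ]
  x -0.035 65 z up..down [-0.029  0.008  0.042]
  x -0.02 62 z up..down [-0.004  0.039  0.046]
  x -0.005 93 z up..down [0.021 0.041 0.046]
  x 0.01 43 z up..down [0.016 0.039 0.043]
  x 0.025 18 z up..down [0.033 0.038 0.042]
```

The cup has swung upright. I'll lower it onto the coaster.

jog_arm([
  [0.005,0,0.008,0],
  [0.005,0,0.014,0],
  [0.005,0,0.018,0],
  [0.005,0,0.02,0],
  [0.005,0,0.022,0],
  [0.005,0,0.024,0],
  [0.005,0,0.025,0],
  [0.005,0,0.025,0],
])

```text
clock: 52.65
position: [0.4543, 0.3025, 0.0482]
ee_rot: [1.564, 2.723, 0.007]
force: [1.0, 0.8, 6.7]
width: 0.851
gripper_force: 7.0
```

```bash
python3 tilt.py | head -8
```

```text
52.65 [0.45429304 0.30247827 0.04817416] 0.8510995112573073 6.9993694592267275 [1.0282424  0.79791643 6.69810139]
scene 484
  x -0.05 33 z up..down [-0.035 -0.03  -0.017]
  x -0.035 176 z up..down [-0.028  0.002  0.031]
  x -0.02 27 z up..down [-0.003  0.012  0.035]
  x 0.01 30 z up..down [-0.025 -0.005  0.007]
  x 0.025 208 z up..down [-0.04  -0.016  0.013]
  x 0.04 6 z up..down [-0.038 -0.031 -0.005]
```

Contact is 6.7 N upward, so the cup is seated. I'll release slowly and rise.

jog_arm([
  [0,0,-0.001,0],
  [0,0,-0.001,0],
  [0,0,-0.001,0],
  [0,0,-0.001,0],
  [0,0,-0.001,0],
  [0,0,-0.001,0],
  [0,0,-0.03,0],
  [0,0,-0.08,0],
  [0,0,-0.15,0],
  [0,0,-0.15,0],
], hand=0.0918)

```text
clock: 54.05
position: [0.4544, 0.3027, 0.2017]
ee_rot: [1.563, 2.721, 0.012]
force: [-0.6, 0.0, -0.2]
width: 1.0
gripper_force: 0.0
```

```bash
python3 - <<'E'
from cup import *
s=arm.observe(); M=R.from_rotvec(s['ee_rot']).as_matrix(); print(s['clock'],s['position'],s['joints'].round(2)); print(M.round(3))
im=grab('wrist'); q=rim(cloud(im),.072,.09,(.456,.302),.06); print(len(q),(q[:,:2].min(0)+q[:,:2].max(0))/2,np.ptp(q[:,:2],axis=0),np.percentile(q[:,2],[5,50,95]))
t=grab('top'); P=cloud(t)
for x in stoppers(t,P):
    if x['col'][0]>1.4*x['col'][2] and .05<x['L']<.07 and x['hi']<.036: print({k:x[k] for k in('px','n','cen','ax','L','w','head')})
E
```

```text
54.05 [0.45440064 0.30265997 0.20166262] [-0.07  0.44 -0.85  1.74  0.37  1.12 -0.51]
[[-0.504  0.864  0.007]
 [ 0.864  0.504  0.005]
 [ 0.001  0.008 -1.   ]]
1263 [0.46571622 0.31454007] [0.07882904 0.07944361] [0.07280118 0.0800451  0.08192887]
{'px': array([200., 150.]), 'n': np.int32(270), 'cen': array([0.624, 0.248]), 'ax': np.float64(-142.0), 'L': np.float64(0.062), 'w': (np.float64(0.031), np.float64(0.021)), 'head': array([0.635, 0.256])}
{'px': array([395., 154.]), 'n': np.int32(253), 'cen': array([ 0.624, -0.249]), 'ax': np.float64(145.0), 'L': np.float64(0.061), 'w': (np.float64(0.03), np.float64(0.02)), 'head': array([ 0.634, -0.256])}
{'px': array([308., 160.]), 'n': np.int32(134), 'cen': array([ 0.603, -0.025]), 'ax': np.float64(-128.0), 'L': np.float64(0.053), 'w': (np.float64(0.03), np.float64(0.035)), 'head': array([ 0.613, -0.012])}
{'px': array([266., 216.]), 'n': np.int32(253), 'cen': array([0.459, 0.078]), 'ax': np.float64(-31.0), 'L': np.float64(0.06), 'w': (np.float64(0.021), np.float64(0.03)), 'head': array([0.449, 0.084])}
{'px': array([326., 231.]), 'n': np.int32(231), 'cen': array([ 0.425, -0.074]), 'ax': np.float64(-154.0), 'L': np.float64(0.06), 'w': (np.float64(0.028), np.float64(0.018)), 'head': array([ 0.436, -0.068])}
```

The cup stands on its coaster, 17 mm off centre, which is within the limit. All four stoppers are where they were, so I'll pick the first one at (0.635, 0.256).

jog_arm([
  [-0.131,0.132,0,-1.7],
  [-0.131,0.132,0,-1.7],
  [-0.131,0.132,0,-1.7],
  [-0.131,0.132,0,-1.7],
  [-0.131,0.132,0.02,-1.7],
  [-0.131,0.132,0.04,-1.7],
  [-0.131,0.132,0.06,-1.7],
  [-0.131,0.132,0.08,-1.7],
  [-0.131,0.132,0.08,-1.7],
  [-0.131,0.132,0.08,-1.7],
  [-0.131,0.132,0.08,-1.7],
  [-0.131,0.132,0.08,-1.7],
], hand=0.065)

```text
clock: 55.65
position: [0.6332, 0.2541, 0.1174]
ee_rot: [-1.01, 2.973, 0.0]
force: [0.6, 0.9, 0.3]
width: 0.706
gripper_force: 0.0
```

```bash
cat > st.py <<'E'
import sys
from h import *
# usage: st.py hx hy axdeg : shift from here to grasp that stopper's head; also wrist-view check
s=arm.observe(); M=R.from_rotvec(s['ee_rot']).as_matrix(); p=s['position']
hx,hy,ax=map(float,sys.argv[1:4])
print(s['clock'],p,'f',s['force'].round(1),'w',s['width'],'toolY',np.degrees(np.arctan2(M[1,1],M[0,1])).round(1),'j7',s['joints'][6].round(2))
def show(n):
    im=grab(n); P=cloud(im)
    for x in stoppers(im,P):
        if np.hypot(x['cen'][0]-hx,x['cen'][1]-hy)<.06 and .04<x['L']<.075: print(n,{k:x[k] for k in('n','cen','ax','L','w','hi','head')}); return x
    return None
x=show('wrist')
y=show('top')
for v in (x,y):
    if v is not None:
        h=v['head']; yaw=np.degrees(np.arctan2(M[1,1],M[0,1])); need=(v['ax']+90-yaw+90)%180-90
        print('shift',((np.r_[h,-.004]-p)@M).round(4),'spin',np.radians(-need).round(3))
E
python3 st.py .635 .256 -142
```

```text
55.65 [0.63320072 0.25409116 0.11740303] f [0.6 0.9 0.3] w 0.7060731457221565 toolY 127.5 j7 1.18
wrist {'n': np.int32(1915), 'cen': array([0.621, 0.249]), 'ax': np.float64(-142.0), 'L': np.float64(0.06), 'w': (np.float64(0.029), np.float64(0.019)), 'hi': np.float64(0.03), 'head': array([0.631, 0.257])}
shift [1.000e-04 3.700e-03 1.214e-01] spin -0.008
```

jog_arm([
  [0,0.003,0.05,0],
  [0,0.003,0.09,0],
  [0,0.003,0.11,0],
  [0,0.003,0.118,0],
  [0,0.003,0.118,0],
  [0,0.003,0.118,0],
])

```text
clock: 56.5
position: [0.6323, 0.2571, 0.001]
ee_rot: [-1.012, 2.971, 0.001]
force: [-0.0, 0.4, 0.3]
width: 0.705
gripper_force: 0.0
```

jog_arm([
  [0,0,0,0],
  [0,0,0,0],
  [0,0,0,0],
  [0,0,0,0],
  [0,0,0,0],
  [0,0,-0.02,0],
  [0,0,-0.06,0],
  [0,0,-0.12,0],
  [0,0,-0.16,0],
  [0,0,-0.16,0],
], hand=0.015, newtons=25)

```text
clock: 57.75
position: [0.6324, 0.2584, 0.1649]
ee_rot: [-1.012, 2.966, 0.004]
force: [0.9, 0.9, -0.9]
width: 0.325
gripper_force: 25.0
```

jog_arm([
  [0.03,-0.055,0,0],
  [0.06,-0.11,0,0],
  [0.09,-0.165,0,0],
  [0.114,-0.219,0,0],
  [0.114,-0.219,0.02,0],
  [0.114,-0.219,0.06,0],
  [0.114,-0.219,0.09,0],
  [0.114,-0.219,0.103,0],
  [0.114,-0.219,0.103,0],
])

```text
clock: 58.88
position: [0.6744, 0.014, 0.0557]
ee_rot: [1.015, -2.973, -0.002]
force: [0.8, 0.2, 1.0]
width: 0.328
gripper_force: 25.0
```

jog_arm([
  [0,0,0,0],
  [0,0,0,0],
  [0,0,0,0],
  [0,0,-0.05,0],
  [0,0,-0.12,0],
  [0,0,-0.12,0],
], hand=0.05)

```text
clock: 59.62
position: [0.6768, 0.015, 0.1819]
ee_rot: [-1.011, 2.965, -0.0]
force: [-0.0, 0.1, -0.6]
width: 0.544
gripper_force: 0.0
```

```bash
python3 st.py .449 .084 -31
```

```text
59.625 [0.67681971 0.01500592 0.18188762] f [-0.   0.1 -0.6] w 0.5443180268059813 toolY 127.7 j7 1.57
wrist {'n': np.int32(1745), 'cen': array([0.46 , 0.077]), 'ax': np.float64(-32.0), 'L': np.float64(0.06), 'w': (np.float64(0.021), np.float64(0.031)), 'hi': np.float64(0.03), 'head': array([0.448, 0.084])}
top {'n': np.int32(252), 'cen': array([0.459, 0.078]), 'ax': np.float64(-31.0), 'L': np.float64(0.06), 'w': (np.float64(0.021), np.float64(0.03)), 'hi': np.float64(0.032), 'head': array([0.449, 0.084])}
shift [0.1405 0.195  0.1842] spin 1.216
shift [0.1398 0.1943 0.1842] spin 1.198
```

jog_arm([
  [0.14,0.195,0,1.2],
  [0.14,0.195,0,1.2],
  [0.14,0.195,0,1.2],
  [0.14,0.195,0,1.2],
  [0.14,0.195,0,1.2],
  [0.14,0.195,0.03,1.2],
  [0.14,0.195,0.07,1.2],
  [0.14,0.195,0.1,1.2],
  [0.14,0.195,0.13,1.2],
  [0.14,0.195,0.16,1.2],
  [0.14,0.195,0.175,1.2],
  [0.14,0.195,0.182,1.2],
  [0.14,0.195,0.182,1.2],
], hand=0.065)

```text
clock: 61.35
position: [0.445, 0.0824, -0.0059]
ee_rot: [0.842, 3.026, 0.002]
force: [-0.2, -0.5, 0.4]
width: 0.71
gripper_force: 0.0
```

jog_arm([
  [0,0,0,0],
  [0,0,0,0],
  [0,0,0,0],
  [0,0,0,0],
  [0,0,0,0],
  [0,0,-0.02,0],
  [0,0,-0.06,0],
  [0,0,-0.12,0],
  [0,0,-0.16,0],
  [0,0,-0.16,0],
], hand=0.015, newtons=25)

```text
clock: 62.6
position: [0.4465, 0.0827, 0.1565]
ee_rot: [0.842, 3.021, 0.004]
force: [-0.4, -0.7, -1.8]
width: 0.326
gripper_force: 25.0
```

```bash
python3 - <<'E'
from h import *
s=arm.observe(); M=R.from_rotvec(s['ee_rot']).as_matrix(); p=s['position']; print(s['clock'],p,s['width'],s['gripper_force'],'sh',((np.array([.62,-.005,.058])-p)@M).round(3))
E
```

```text
62.6 [0.44653274 0.08270563 0.15653553] 0.3262673633547765 24.999215304851532 sh [-0.193  0.014  0.099]
```

jog_arm([
  [-0.05,0.004,0,0],
  [-0.1,0.008,0,0],
  [-0.15,0.011,0,0],
  [-0.193,0.014,0,0],
  [-0.193,0.014,0.02,0],
  [-0.193,0.014,0.06,0],
  [-0.193,0.014,0.085,0],
  [-0.193,0.014,0.09,0],
  [-0.193,0.014,0.09,0],
])

```text
clock: 63.72
position: [0.6169, -0.0049, 0.0639]
ee_rot: [-0.841, -3.027, -0.001]
force: [-0.2, -0.7, -0.3]
width: 0.323
gripper_force: 25.0
```

jog_arm([
  [0,0,0,0],
  [0,0,0,0],
  [0,0,0,0],
  [0,0,-0.05,0],
  [0,0,-0.12,0],
  [0,0,-0.12,0],
], hand=0.05)

```text
clock: 64.47
position: [0.6197, -0.0042, 0.1893]
ee_rot: [0.84, 3.019, 0.006]
force: [-0.1, 0.1, -1.3]
width: 0.543
gripper_force: 0.0
```

```bash
python3 st.py .436 -.068 -154
```

```text
64.475 [ 0.61973137 -0.00424642  0.18927503] f [-0.1  0.1 -1.3] w 0.5434126235327454 toolY 58.9 j7 0.52
wrist {'n': np.int32(1615), 'cen': array([ 0.427, -0.071]), 'ax': np.float64(-153.0), 'L': np.float64(0.061), 'w': (np.float64(0.031), np.float64(0.03)), 'hi': np.float64(0.031), 'head': array([ 0.435, -0.067])}
shift [ 0.127  -0.1503  0.1916] spin -1.014
```

jog_arm([
  [0.127,-0.15,0,-1.0],
  [0.127,-0.15,0,-1.0],
  [0.127,-0.15,0,-1.0],
  [0.127,-0.15,0,-1.0],
  [0.127,-0.15,0.03,-1.0],
  [0.127,-0.15,0.07,-1.0],
  [0.127,-0.15,0.11,-1.0],
  [0.127,-0.15,0.14,-1.0],
  [0.127,-0.15,0.17,-1.0],
  [0.127,-0.15,0.185,-1.0],
  [0.127,-0.15,0.188,-1.0],
  [0.127,-0.15,0.188,-1.0],
], hand=0.065)

```text
clock: 66.08
position: [0.4308, -0.0681, -0.0043]
ee_rot: [-0.712, 3.06, 0.002]
force: [0.7, 0.5, -0.2]
width: 0.708
gripper_force: 0.0
```

jog_arm([
  [0,0,0,0],
  [0,0,0,0],
  [0,0,0,0],
  [0,0,0,0],
  [0,0,0,0],
  [0,0,-0.02,0],
  [0,0,-0.06,0],
  [0,0,-0.12,0],
  [0,0,-0.16,0],
  [0,0,-0.16,0],
], hand=0.015, newtons=25)

```text
clock: 67.32
position: [0.4329, -0.0683, 0.1584]
ee_rot: [-0.709, 3.055, -0.003]
force: [0.5, -0.1, -0.2]
width: 0.322
gripper_force: 25.0
```

```bash
python3 - <<'E'
from h import *
s=arm.observe(); M=R.from_rotvec(s['ee_rot']).as_matrix(); p=s['position']; print(s['clock'],p,s['width'],s['gripper_force'],'sh',((np.array([.685,-.03,.065])-p)@M).round(3))
E
python3 cc.py
```

```text
67.325 [ 0.43290469 -0.06829193  0.15837215] 0.32164672598259647 24.99968647956848 sh [-0.243 -0.076  0.095]
top crock [(np.int32(225), array([ 0.661, -0.015,  0.022]), array([0.702, 0.042, 0.071])), (np.int32(67), array([ 0.661, -0.053,  0.022]), array([ 0.686, -0.037,  0.031])), (np.int32(64), array([0.639, 0.008, 0.02 ]), array([0.662, 0.034, 0.033])), (np.int32(189), array([ 0.599, -0.033,  0.026]), array([0.636, 0.025, 0.042])), (np.int32(64), array([ 0.612, -0.074,  0.022]), array([ 0.632, -0.048,  0.033])), (np.int32(50), array([ 0.578, -0.031,  0.019]), array([ 0.593, -0.005,  0.032]))] white floor px 1975
top brown in cup 0 
scene crock [(np.int32(193), array([ 0.601, -0.039,  0.014]), array([0.642, 0.026, 0.042])), (np.int32(300), array([ 0.636, -0.019,  0.013]), array([0.704, 0.036, 0.068])), (np.int32(52), array([ 0.578, -0.031,  0.014]), array([ 0.599, -0.007,  0.031]))] white floor px 440
scene brown in cup 27 [-0.00526012 -0.01520427 -0.00783462]
```

jog_arm([
  [-0.05,-0.02,0,0],
  [-0.1,-0.04,0,0],
  [-0.15,-0.055,0,0],
  [-0.2,-0.07,0,0],
  [-0.219,-0.073,0,0],
  [-0.219,-0.073,0.03,0],
  [-0.219,-0.073,0.06,0],
  [-0.219,-0.073,0.08,0],
  [-0.219,-0.073,0.083,0],
  [-0.219,-0.073,0.083,0],
])

```text
clock: 68.68
position: [0.6602, -0.0369, 0.0735]
ee_rot: [-0.712, 3.059, 0.001]
force: [0.5, 0.1, 0.3]
width: 0.33
gripper_force: 25.0
```

jog_arm([
  [0,0,0,0],
  [0,0,0,0],
  [0,0,0,0],
  [0,0,-0.05,0],
  [0,0,-0.12,0],
  [0,0,-0.12,0],
], hand=0.05)

```text
clock: 69.42
position: [0.662, -0.0358, 0.1986]
ee_rot: [-0.71, 3.051, -0.0]
force: [0.1, 1.4, -0.7]
width: 0.548
gripper_force: 0.0
```

```bash
python3 st.py .634 -.256 145
```

```text
69.425 [ 0.66203753 -0.03584493  0.19857758] f [ 0.1  1.4 -0.7] w 0.5482292470710984 toolY 116.2 j7 1.52
wrist {'n': np.int32(1638), 'cen': array([ 0.623, -0.247]), 'ax': np.float64(146.0), 'L': np.float64(0.06), 'w': (np.float64(0.029), np.float64(0.025)), 'hi': np.float64(0.031), 'head': array([ 0.633, -0.254])}
shift [ 0.1241 -0.1825  0.2019] spin 1.051
```

jog_arm([
  [0.124,-0.182,0,1.05],
  [0.124,-0.182,0,1.05],
  [0.124,-0.182,0,1.05],
  [0.124,-0.182,0,1.05],
  [0.124,-0.182,0,1.05],
  [0.124,-0.182,0.03,1.05],
  [0.124,-0.182,0.07,1.05],
  [0.124,-0.182,0.11,1.05],
  [0.124,-0.182,0.15,1.05],
  [0.124,-0.182,0.18,1.05],
  [0.124,-0.182,0.195,1.05],
  [0.124,-0.182,0.198,1.05],
  [0.124,-0.182,0.198,1.05],
], hand=0.065)

```text
clock: 71.15
position: [0.6296, -0.2551, -0.0043]
ee_rot: [0.917, 3.003, 0.002]
force: [0.4, -0.1, -0.3]
width: 0.709
gripper_force: 0.0
```

jog_arm([
  [0,0,0,0],
  [0,0,0,0],
  [0,0,0,0],
  [0,0,0,0],
  [0,0,0,0],
  [0,0,-0.02,0],
  [0,0,-0.06,0],
  [0,0,-0.12,0],
  [0,0,-0.16,0],
  [0,0,-0.16,0],
], hand=0.015, newtons=25)

```text
clock: 72.4
position: [0.6314, -0.255, 0.1605]
ee_rot: [0.915, 2.997, 0.002]
force: [0.3, 0.4, -0.6]
width: 0.328
gripper_force: 24.9
```

```bash
python3 - <<'E'
from h import *
s=arm.observe(); M=R.from_rotvec(s['ee_rot']).as_matrix(); p=s['position']; print(s['clock'],p,s['width'],s['gripper_force'],'sh',((np.array([.628,-.055,.08])-p)@M).round(3))
for n in('top','scene'):
    im=grab(n); P=cloud(im); d=np.hypot(P[...,0]-.648,P[...,1]+.017); q=P[(d<.078)&(P[...,2]>.04)&(P[...,2]<.14)]
    H,xe,ye=np.histogram2d(q[:,0],q[:,1],bins=[np.arange(.57,.74,.02),np.arange(-.1,.07,.02)]); print(n,len(q),'max',q[:,2].max()); print(H.astype(int))
E
python3 cc.py
```

```text
72.4 [ 0.6313529  -0.25499626  0.1605102 ] 0.3282859799327333 24.922695457935333 sh [0.115 0.164 0.08 ]
top 467 max 0.0697302295268315
[[ 0  0  0  0  0  0  0  0]
 [ 0  0  0  0  2  3  0  0]
 [ 0 44 19  0  2 14  3  0]
 [ 0 16 63 16  1  1  0  0]
 [ 0  4 46 26 15  2  0  0]
 [ 0  0  0  0 58 59 36  0]
 [ 0  0  0  0  0 18 19  0]
 [ 0  0  0  0  0  0  0  0]]
scene 203 max 0.07801663876333143
[[ 0  0  0  0  0  1  0  0]
 [ 0  0  0  0  0  0  0  2]
 [ 0  2  5  0  0  0  0  4]
 [ 0  3 28  0  0  0  0  1]
 [ 0  0 42  5  0  0  0  0]
 [ 0  0  0  0 60 16  7  0]
 [ 0  0  0  0  3 19  4  0]
 [ 0  0  0  0  0  0  0  0]]
top crock [(np.int32(239), array([ 0.659, -0.015,  0.024]), array([0.702, 0.039, 0.071])), (np.int32(538), array([ 0.6  , -0.079,  0.021]), array([0.684, 0.025, 0.058])), (np.int32(62), array([0.639, 0.011, 0.023]), array([0.659, 0.034, 0.032])), (np.int32(52), array([ 0.578, -0.031,  0.021]), array([ 0.593, -0.006,  0.032]))] white floor px 1684
top brown in cup 158 [ 0.02298956  0.0015928  -0.02881102]
scene crock [(np.int32(401), array([ 0.62 , -0.061,  0.012]), array([0.703, 0.04 , 0.067])), (np.int32(14), array([ 0.589, -0.02 ,  0.017]), array([ 0.599, -0.011,  0.029]))] white floor px 214
scene brown in cup 226 [-0.01335271 -0.0010614  -0.025602  ]
```

jog_arm([
  [0.015,0.05,0,0],
  [0.03,0.1,0,0],
  [0.05,0.15,0,0],
  [0.066,0.2,0,0],
  [0.066,0.203,0,0],
  [0.066,0.203,0.03,0],
  [0.066,0.203,0.06,0],
  [0.066,0.203,0.08,0],
  [0.066,0.203,0.085,0],
  [0.066,0.203,0.085,0],
])

```text
clock: 73.85
position: [0.6879, -0.0501, 0.0705]
ee_rot: [0.918, 3.004, 0.002]
force: [0.1, -0.0, 0.1]
width: 0.325
gripper_force: 24.9
```

jog_arm([
  [0,0,0,0],
  [0,0,0,0],
  [0,0,0,0],
  [0,0,-0.05,0],
  [0.05,-0.1,-0.12,0],
  [0.05,-0.16,-0.12,0],
  [0.05,-0.2,-0.12,0],
  [0.05,-0.2,-0.12,0],
], hand=0.05)

```text
clock: 74.85
position: [0.5324, -0.1909, 0.1908]
ee_rot: [0.922, 3.002, -0.002]
force: [0.8, -0.5, 0.2]
width: 0.543
gripper_force: 0.0
```

```bash
python3 - <<'E'
from h import *
s=arm.observe(); M=R.from_rotvec(s['ee_rot']).as_matrix(); p=s['position']; print(s['clock'],p,s['width'],s['joints'].round(2))
for n in('top','scene'):
    im=grab(n); P=cloud(im); d=np.hypot(P[...,0]-.648,P[...,1]+.017); q=P[(d<.076)&(P[...,2]>.04)&(P[...,2]<.14)]
    print(n,len(q),'z pct',np.percentile(q[:,2],[50,90,99,100]), q[q[:,2].argmax()])
    if n=='top':
        z=P[...,2]; m=((z>.056)&(z<.07)); m[:,:360]=0;m[:165]=0;m[260:]=0;m[:,460:]=0; q=P[m]; print('knob',len(q),(q.min(0)+q.max(0))/2,np.ptp(q,axis=0))
        m=((z>.018)&(z<.032)).astype(np.uint8); m[:,:360]=0;m[:165]=0;m[260:]=0;m[:,460:]=0
        c=max(cv2.findContours(m,0,1)[0],key=cv2.contourArea).reshape(-1,2); Q=onplane(im,c.astype(float),.025)[:,:2].astype(np.float32); print('lid',cv2.minEnclosingCircle(Q))
E
python3 cc.py;python3 objs.py
```

```text
74.85 [ 0.53236928 -0.19094835  0.19078103] 0.5431798864775698 [ 0.85  0.5  -0.85  1.7   0.41  1.13  0.85]
top 660 z pct [0.04801775 0.06442342 0.0697371  0.07365799] [ 0.67400756 -0.0259848   0.07365799]
knob 9 [ 0.36329154 -0.1785857   0.05807114] [0.00503112 0.01969913 0.00354216]
lid ((0.463647723197937, -0.26568078994750977), 0.08196817338466644)
scene 253 z pct [0.05141786 0.06390511 0.06852703 0.06956982] [ 0.66894481 -0.03305057  0.06956982]
top crock [(np.int32(814), array([ 0.601, -0.086,  0.012]), array([0.706, 0.039, 0.073])), (np.int32(63), array([0.638, 0.011, 0.022]), array([0.661, 0.034, 0.033])), (np.int32(187), array([ 0.601, -0.033,  0.026]), array([0.631, 0.022, 0.043])), (np.int32(51), array([ 0.578, -0.031,  0.023]), array([ 0.593, -0.006,  0.032]))] white floor px 1448
top brown in cup 0 
scene crock [(np.int32(238), array([ 0.602, -0.062,  0.014]), array([0.666, 0.023, 0.052])), (np.int32(302), array([ 0.636, -0.046,  0.014]), array([0.704, 0.042, 0.069])), (np.int32(52), array([ 0.579, -0.031,  0.014]), array([ 0.598, -0.007,  0.03 ]))] white floor px 388
scene brown in cup 1 [-0.01027528 -0.02300597 -0.04439775]
top [396. 220.] 1185 [ 0.397 -0.313  0.012] [ 0.531 -0.207  0.028] [151. 155. 159.]
top [165. 211.] 1094 [0.427 0.276 0.01 ] [0.507 0.355 0.085] [82. 80. 76.]
top [234. 253.] 339 [0.344 0.132 0.01 ] [0.391 0.177 0.049] [137. 135. 128.]
top [299. 261.] 384 [ 0.335 -0.06   0.01 ] [0.367 0.046 0.02 ] [76. 49. 32.]
top [368. 263.] 267 [ 0.327 -0.196  0.012] [ 0.368 -0.158  0.06 ] [85. 79. 72.]
scene [350. 138.] 663 [0.428 0.271 0.01 ] [0.507 0.355 0.083] [80. 77. 72.]
scene [233. 238.] 321 [ 0.328 -0.201  0.01 ] [ 0.369 -0.162  0.057] [82. 70. 58.]
scene [258. 294.] 3685 [ 0.395 -0.384  0.011] [ 0.574 -0.207  0.063] [162. 153. 138.]
```

All four stoppers are inside, the bench is clear of strays, and the contents top out at 74 mm, below the lip at 84 mm. Now the lid.

jog_arm([
  [-0.019,-0.113,0,-0.84],
  [-0.019,-0.113,0,-0.84],
  [-0.019,-0.113,0,-0.84],
  [-0.019,-0.113,0,-0.84],
  [-0.019,-0.113,0.03,-0.84],
  [-0.019,-0.113,0.06,-0.84],
  [-0.019,-0.113,0.06,-0.84],
  [-0.019,-0.113,0.06,-0.84],
], hand=0.065)

```text
clock: 76.15
position: [0.4883, -0.2913, 0.1308]
ee_rot: [-0.389, 3.115, 0.001]
force: [-0.7, -0.1, -0.2]
width: 0.708
gripper_force: 0.0
```

```bash
python3 - <<'E'
from h import *
s=arm.observe(); M=R.from_rotvec(s['ee_rot']).as_matrix(); p=s['position']; print(s['clock'],p,s['width'],np.degrees(np.arctan2(M[1,1],M[0,1])))
im=grab('wrist'); P=cloud(im); h=cv2.cvtColor(im['color'],cv2.COLOR_RGB2HSV)
m=(P[...,2]>.05)&(P[...,2]<.07)&(np.hypot(P[...,0]-.485,P[...,1]+.295)<.04); q=P[m]; print('knob',len(q),q.min(0),q.max(0),(q.min(0)+q.max(0))/2)
sc=grab('scene'); P=cloud(sc); m=(P[...,2]>.018)&(P[...,2]<.03)&(np.hypot(P[...,0]-.485,P[...,1]+.295)<.1);q=P[m]; print('lid',(q.min(0)+q.max(0))/2,np.ptp(q,axis=0))
print('shift',((np.array([.485,-.2955,.027])-p)@M).round(4))
E
```

```text
76.15 [ 0.48828443 -0.29134503  0.13080452] 0.7083292382507969 104.235424351844
knob 1118 [ 0.46716782 -0.31072421  0.05008462] [ 0.49784942 -0.27968633  0.06378871] [ 0.48250862 -0.29520527  0.05693667]
lid [ 0.48553222 -0.2959564   0.02373719] [0.17547652 0.1763394  0.01147395]
shift [ 0.0045 -0.0033  0.1038]
```

jog_arm([
  [0.005,-0.003,0.04,0],
  [0.005,-0.003,0.07,0],
  [0.005,-0.003,0.09,0],
  [0.005,-0.003,0.1,0],
  [0.005,-0.003,0.103,0],
  [0.005,-0.003,0.103,0],
])

```text
clock: 77.0
position: [0.4836, -0.2963, 0.0275]
ee_rot: [-0.387, 3.116, 0.0]
force: [0.1, 0.2, -0.1]
width: 0.708
gripper_force: 0.0
```

jog_arm([
  [0,0,0,0],
  [0,0,0,0],
  [0,0,0,0],
  [0,0,0,0],
  [0,0,0,0],
  [0,0,0,0],
  [0,0,0,0],
], hand=0.015, newtons=45)

```text
clock: 77.88
position: [0.483, -0.2963, 0.0269]
ee_rot: [-0.387, 3.117, 0.001]
force: [-1.9, 1.3, 2.9]
width: 0.337
gripper_force: 45.0
```

```bash
python3 - <<'E'
from h import *
s=arm.observe(); M=R.from_rotvec(s['ee_rot']).as_matrix(); print(s['position'],s['width'],s['gripper_force'],s['force'],'shift',(np.array([.163,.279,.078])@M).round(4))
sc=grab('scene'); P=cloud(sc); m=(P[...,2]>.018)&(P[...,2]<.03)&(np.hypot(P[...,0]-.485,P[...,1]+.295)<.1);q=P[m]; print('lid',(q.min(0)+q.max(0))/2,np.ptp(q,axis=0))
E
```

```text
[ 0.48303156 -0.29627327  0.02692321] 0.3374428108599627 45.00075101852417 [-1.94283483  1.28732828  2.90674105] shift [-0.2264  0.2307 -0.0776]
lid [ 0.48694788 -0.29675188  0.02333998] [0.17358031 0.17607317 0.01067242]
```

jog_arm([
  [0,0,-0.005,0],
  [0,0,-0.02,0],
  [0,0,-0.05,0],
  [0,0,-0.09,0],
  [0,0,-0.12,0],
  [-0.03,0.03,-0.125,0],
  [-0.07,0.07,-0.125,0],
  [-0.11,0.11,-0.125,0],
  [-0.15,0.15,-0.125,0],
  [-0.185,0.19,-0.125,0],
  [-0.21,0.215,-0.125,0],
  [-0.222,0.227,-0.12,0],
  [-0.2265,0.231,-0.11,0],
  [-0.2265,0.231,-0.1,0],
  [-0.2265,0.231,-0.095,0],
  [-0.2265,0.231,-0.095,0],
])

```text
clock: 79.92
position: [0.6455, -0.0184, 0.1215]
ee_rot: [0.385, -3.118, -0.001]
force: [0.4, 1.0, -3.2]
width: 0.337
gripper_force: 45.0
```

```bash
cat > lidm.py <<'E'
from h import *
s=arm.observe(); M=R.from_rotvec(s['ee_rot']).as_matrix(); print(s['clock'],s['position'],s['width'],s['gripper_force'],s['force'])
sc=grab('scene'); P=cloud(sc); d=np.hypot(P[...,0]-.648,P[...,1]+.017); m=(P[...,2]>.093)&(P[...,2]<.135)&(d<.1)
q=P[m]; zz=np.median(q[:,2]); b=q[abs(q[:,2]-zz)<.005]; print('plate z',zz,'centre',(b.min(0)+b.max(0))/2,np.ptp(b,axis=0)); A=np.c_[b[:,:2]-b[:,:2].mean(0),np.ones(len(b))]; print('slope',np.linalg.lstsq(A,b[:,2],rcond=None)[0][:2])
mm=(abs(P[...,2]-zz)<.005)&(d<.1); c=max(cv2.findContours(mm.astype(np.uint8),0,1)[0],key=cv2.contourArea).reshape(-1,2); Q=onplane(sc,c.astype(float),zz)[:,:2].astype(np.float32); print(cv2.minEnclosingCircle(Q))
E
python3 lidm.py
```

```text
79.925 [ 0.6454653  -0.01839976  0.12153408] 0.336978078096581 44.99876081943512 [ 0.4000032   0.97771802 -3.24776749]
plate z 0.11420005233763642 centre [ 0.64734972 -0.0194897   0.11419864] [0.17733177 0.1746811  0.00992282]
slope [-0.00111777  0.00298807]
((0.6485713124275208, -0.02141144871711731), 0.09016057848930359)
```

jog_arm([
  [-0.001,0.002,0,0],
  [-0.001,0.002,0.004,0],
  [-0.001,0.002,0.007,0],
  [-0.001,0.002,0.009,0],
  [-0.001,0.002,0.011,0],
  [-0.001,0.002,0.012,0],
  [-0.001,0.002,0.012,0],
])

```text
clock: 80.85
position: [0.6466, -0.0148, 0.1102]
ee_rot: [-0.387, 3.117, 0.001]
force: [-0.3, -0.0, -4.5]
width: 0.334
gripper_force: 45.0
```

```bash
python3 lidm.py
```

```text
80.85 [ 0.64657316 -0.01482254  0.11016965] 0.3340688487189809 44.998812675476074 [-0.26515127 -0.04602416 -4.4957466 ]
plate z 0.10283737374845137 centre [ 0.64856718 -0.01705374  0.10282506] [0.17713377 0.17448218 0.00996851]
slope [-0.00127196  0.00483799]
((0.649911642074585, -0.018397776409983635), 0.09040428698062897)
```

jog_arm([
  [0,0,0.002,0],
  [0,0,0.003,0],
  [0,0,0.004,0],
  [0,0,0.005,0],
  [0,0,0.0055,0],
  [0,0,0.0055,0],
])

```text
clock: 81.65
position: [0.6466, -0.0148, 0.1053]
ee_rot: [-0.387, 3.116, 0.001]
force: [-3.5, -1.2, 5.0]
width: 0.338
gripper_force: 45.0
```

```bash
python3 lidm.py
```

```text
81.65 [ 0.64660314 -0.01476389  0.10526728] 0.337591944470331 45.00102460384369 [-3.53437458 -1.1693665   4.99763942]
plate z 0.09805946937590893 centre [ 0.6485798  -0.01400739  0.09806077] [0.17722324 0.18137859 0.00992865]
slope [-0.00185122  0.00385603]
((0.6503217220306396, -0.018770577386021614), 0.0907384604215622)
```

Seated, with 5 N upward at the expected height. I'll release and rise.

jog_arm([
  [0,0,0,0],
  [0,0,0,0],
  [0,0,0,0],
  [0,0,0,0],
  [0,0,0,0],
  [0,0,0,0],
  [0,0,-0.02,0],
  [0,0,-0.05,0],
  [0,0,-0.1,0],
  [0.1,0,-0.15,0],
  [0.15,0,-0.15,0],
  [0.15,0,-0.15,0],
  [0.15,0,-0.15,0],
], hand=0.08)

```text
clock: 83.32
position: [0.4997, -0.0523, 0.2565]
ee_rot: [-0.385, 3.115, -0.004]
force: [1.1, 0.2, -0.3]
width: 0.872
gripper_force: 0.0
```

```bash
python3 lidm.py; python3 objs.py; python3 - <<'E'
from h import *
im=grab('top'); P=cloud(im); z=P[...,2]
d=np.hypot(P[...,0]-.648,P[...,1]+.017); b=P[(d<.07)&(d>.03)&(z>.09)&(z<.115)]; A=np.c_[b[:,:2]-b[:,:2].mean(0),np.ones(len(b))]; print('lid top z',np.median(b[:,2]),'slope',np.linalg.lstsq(A,b[:,2],rcond=None)[0][:2],len(b))
m=((z>.095)&(z<.112)&(d<.11)).astype(np.uint8); c=max(cv2.findContours(m,0,1)[0],key=cv2.contourArea).reshape(-1,2); Q=onplane(im,c.astype(float),.101)[:,:2].astype(np.float32); print('lid',cv2.minEnclosingCircle(Q))
q=P[(z>.074)&(z<.09)&(np.hypot(P[...,0]-.466,P[...,1]-.314)<.055)]; A=np.c_[q[:,:2]-q[:,:2].mean(0),np.ones(len(q))];print('cup',(q.min(0)+q.max(0))/2,'slope',np.linalg.lstsq(A,q[:,2],rcond=None)[0])
E
```

```text
83.325 [ 0.49967662 -0.05225601  0.25652644] 0.8723870007978395 0.0 [ 1.07729323  0.22133852 -0.32216229]
plate z 0.09826963211773904 centre [ 0.64873497 -0.01511299  0.09826657] [0.17670667 0.17933929 0.00998123]
slope [-0.00089538  0.0017526 ]
((0.6489136219024658, -0.018508953973650932), 0.09054095298051834)
top [453. 139.] 444 [ 0.629 -0.4    0.01 ] [ 0.695 -0.372  0.12 ] [49. 50. 44.]
top [164. 211.] 1081 [0.427 0.275 0.01 ] [0.507 0.355 0.085] [77. 75. 71.]
top [234. 253.] 334 [0.343 0.132 0.01 ] [0.391 0.177 0.051] [129. 127. 121.]
top [283. 260.] 93 [0.339 0.015 0.01 ] [0.359 0.046 0.018] [67. 43. 25.]
scene [350. 138.] 664 [0.427 0.271 0.01 ] [0.507 0.356 0.083] [74. 71. 66.]
scene [299. 166.] 197 [0.344 0.127 0.01 ] [0.392 0.169 0.048] [92. 89. 84.]
scene [266. 202.] 149 [ 0.335 -0.065  0.01 ] [0.359 0.045 0.017] [65. 37. 21.]
scene [233. 238.] 322 [ 0.326 -0.203  0.01 ] [ 0.369 -0.162  0.056] [100.  88.  75.]
lid top z nan slope [0. 0.] 0
lid ((0.7167075872421265, 0.012864467687904835), 0.0469999723136425)
cup [0.46670988 0.31536041 0.07961697] slope [-0.00083743 -0.03139445  0.07987956]<stdin>:3: RuntimeWarning: Mean of empty slice.
  ret = um.true_divide(
  return _methods._mean(a, axis=axis, dtype=dtype,
  ret = ret.dtype.type(ret / rcount)
```

```bash
python3 - <<'E'
from h import *
def plate(P):
    d=np.hypot(P[...,0]-.648,P[...,1]+.017); b=P[(d<.075)&(d>.04)&(P[...,2]>.085)&(P[...,2]<.112)]; A=np.c_[b[:,:2]-b[:,:2].mean(0),np.ones(len(b))]; return np.linalg.lstsq(A,b[:,2],rcond=None)[0]
def circ(im,P):
    d=np.hypot(P[...,0]-.648,P[...,1]+.017); m=((P[...,2]>.09)&(P[...,2]<.112)&(d<.1)).astype(np.uint8); c=max(cv2.findContours(m,0,1)[0],key=cv2.contourArea).reshape(-1,2); return cv2.fitEllipse(onplane(im,c.astype(float),.1)[:,:2].astype(np.float32))[:2]
sc=grab('scene'); P0=np.load('scene0.npy'); P1=cloud(sc)
print('before',plate(P0),circ(sc,P0)); print('after',plate(P1),circ(sc,P1))
def cup(P,c):
    q=P[(P[...,2]>.07)&(P[...,2]<.092)&(abs(np.hypot(P[...,0]-c[0],P[...,1]-c[1])-.0385)<.004)]; A=np.c_[q[:,:2]-c,np.ones(len(q))]; return len(q),np.linalg.lstsq(A,q[:,2],rcond=None)[0]
print('cup before',cup(np.load('top0.npy'),(.455,.31)),cup(P0,(.455,.31))); t=cloud(grab('top')); print('after',cup(t,(.4665,.315)),cup(P1,(.4665,.315)))
E
```

```text
before [0.00227425 0.00160198 0.09835095] ((0.6507256031036377, -0.02336760051548481), (0.17542564868927002, 0.17862412333488464))
after [0.00107959 0.00481563 0.09840435] ((0.6505736112594604, -0.021787896752357483), (0.17532756924629211, 0.18143562972545624))
cup before (258, array([-0.0048972 , -0.02767035,  0.07892797])) (111, array([-0.00814697, -0.00548465,  0.07561608]))
after (267, array([ 0.00470021, -0.03920493,  0.07901952])) (116, array([0.01663953, 0.01284433, 0.0759673 ]))
```

Compared with the starting images, the lid is back at the same height, level, and within 2 mm in position. The cup's rim height matches too, and every stopper and cork is inside. I'm handing in.

```bash
python3 -c "
from cell import arm
print(arm.sign_off())"
```

```text
the job is handed in; nothing more can be done
None
```

I handed the job in at about 84 s, and no verdict came back: the lid is seated on the crock with all five corks and four stoppers inside, the empty cup is upright on its coaster about 18 mm off centre, and the bystanders show no movement; the cup slipped from the gripper three times while pouring, landing upright each time with no corks lost.

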